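Take the cap off the run-out label reel

ROBOT

A 6-joint arm with a two-finger parallel gripper is mounted at the origin on the work surface. World frame = base frame: x ahead of the robot, y to its left, z up, the work surface at z = 0. Lengths are in m, angles in rad, forces in N, time in s.
With the tool pointing down it reaches from about 0.35 to 0.975 m from the base axis. Payload 4.9 kg.
Tool frame: the origin (TCP) lies midway between the tips of the shut fingers; the grasp point (between the pads) lies 19 mm behind it; z points along the fingers, y is the direction in which the jaws open and shut (so a half turn about z gives the same grasp; the last joint's range is limited). The gripper opens to 85 mm and grips with 20 to 120 N. Pads are 22 mm wide; open, the fingers measure 114 mm over their backs; the gripper's body (76 mm by 85 mm) begins 54 mm behind the grasp point. The pads swing forward as they close: fully open they stand 13 mm farther back than shut.
Start: joints at [-1.276, 0.053, 1.613, -0, 1.476, -0.119], TCP at [0.251, -0.572, 0.231] pointing down, gripper open.
Joint ranges: [-3.01, 3.01], [-1.01, 2.22], [0.06, 2.58], [-1.02, 4.17], [0.09, 2.62], [-3.14, 3.14]. Speed limits (rad/s): [2.57, 2.57, 3.14, 3.14, 3.14, 3.14].

INTERFACE

Orientations are given as a unit quaternion [w, x, y, z].
In Python, from plant import state, grab_frame, camera_params, job_done, boxes_of gives the robot as it stands.
- The arm moves only by the tool step_arm, never from a script. Its argument "steps" is a list of rows, each a list of 4 numbers: the shift along the tool's x, y, z in mm, then the turn about the tool's z in degrees. A call has 1 to 8 rows; each row shifts and turns the pose as measured when the row begins, along the tool's axes as they then stand; what a row does not reach is not made up. A row lasts 1/10 s, in which the tool goes at most 50 mm and 8.59 degrees, less where a joint would pass 70% of its speed; a pose out of reach is approached as far as the arm can. A call is refused whole if a number of a shift passes 50 or a number of a turn 8.59, either way. A call with a gripper value outside its range is refused whole. "claw" is the opening in per cent of the stroke, from 0 (shut) to 100 (fully open), set as the call begins (left out, the last holds). The fingers move at their own pace and stop on an object; the grip force is fixed at half the most. Time passes only in rows, so rows that do not move let the fingers close. It gives the time, the measured TCP pose, the force and the opening at its end, in the units of the state.
- state(): the state, without advancing time (a new reading comes with each control period).
- grab_frame(name): name is "scene" or "top" or "wrist"; returns (picture, depth): 420x560x3 uint8, red, green, blue; 420x560 float32, m along the optical axis (not along the pixel's ray), 0 where there is no reading.
- camera_params(name): a dict with "mtx" (3x3 intrinsics, pixels), "extrinsics" (4x4, takes a point from camera to world coordinates); the wrist camera has in their place "T_tool_cam" (4x4, takes a point from camera to tool coordinates, whose origin is the TCP and whose axes are the flange's). Camera axes: x right, y down, z forward; pixel columns grow to the right and rows downward; lengths in m; the calibration is good to about 2 mm. A picture is of the moment at which its call begins: read the wrist's pose just before it. camera_params takes no time and is no camera call.
- job_done(): hands the job in, once; it reports no verdict.
Trained networks look in the newest picture that a camera, given by its name, has taken for a name from the list of things; names that differ only in an ending like _2 or _b are one class to them, and where a whole thing is asked for, a point or a joint stands for the part that bears it (a point fixed in the world has none). Each returns a list of dicts, best first, with "p" (0 to 1); they miss things now and then, are a little off and sometimes report something else, mostly with a low value. They report only what shows in the picture. A call takes as long as a camera call. They do not tell look-alikes from the thing itself.
- boxes_of(camera, label): "box" ([left, top, width, height] in pixels, round what is visible of it).
The state is a dict: "time": time; "joint_pos": joint angles; "joint_vel": joint speeds; "joint_efforts": joint torques, N m; "tool_pos": TCP position; "tool_rot": TCP orientation; "contact_force": force on the tool from outside, world axes, zero at the start; "ft_torque": the same for the moment, N m; "gripper_width": opening from 0.0 (shut) to 1.0 (fully open).
Only numpy, scipy, OpenCV 4.12 (cv2) and the standard library are available. Lean on these libraries where they do the work, as an engineer would, in place of code of your own. Each camera call takes 0.05 s, during which the arm holds its last target. There are 200 camera calls.

TASK

On the twin-reel label unwinder one reel has run out to its bare cardboard core. Unscrew and take off that reel's hexagonal cap - one reel has a left-hand thread and nobody marked which, so try it one way and, if it stops, the other - and finish still holding the cap in the gripper, lifted about a hand's breadth (10 cm) above where it sat, so that a colleague can change the roll. Leave the core on its spindle, and do not disturb the full reel with its cap or the other things lying about.

Things in the scene. Friction and masses are not known exactly. Their poses are not given: they have to be found in the camera images.
- cap_a_grip (a point): reel cap (0.11-0.21 kg), at the centre of its hand grip, on the axis, 38 mm above the cap's underside and 14 mm below its top; z up. Round aluminium flange 94 mm across, 6 mm thick; on it a black hexagonal grip, 46 mm across flats, 53 over corners, from 6 to 52 mm above the underside; flats face along x and every 60 degrees. Thread: see the spindles
- cap_b_grip (a point): the same point of the other reel cap, outwardly identical
- spindle_a_seat (a point): seat of cap_a: top of its fixed spindle's hub, 126 mm above the table, z up; a stud with a coarse thread rises 26 mm from it inside the cap. One spindle's thread is right-hand (loosens anticlockwise from above), the other's left-hand; nothing shows which. The tightening way the cap meets a hard stop within 15 degrees, and the torque climbs or the fingers slip
- spindle_b_seat (a point): seat of cap_b, built alike. The loosening way a cap turns freely 100 to 130 degrees to a second hard stop, staying down by its weight; there and for some 15 degrees before it lifts straight off. Before that it rises only 1 to 6 mm and is held. Spindles do not turn; they stand 236 mm apart on a base 270 x 480 mm, 60 mm high, with turntable plates 184 mm wide
- core_mid (a point): middle (half-way up, on the axis) of the loose bare cardboard core, 82 mm across, 56 mm tall, round the 72 mm hub of the run-out reel, under the flange of the cap that is to come off
- roll_mid (a point): middle (half-way up, on the axis) of the full label roll, 172 mm across, 56 mm tall, on the other reel; to be left alone
- pack_1: bystander: mooncake in a plastic tray, 78 mm square, 38 mm tall; origin at its underside
- pack_2: bystander: another mooncake pack
- pack_3: bystander: another mooncake pack
- tape_roll: bystander: small clear tape roll, 54 mm in diameter, 24 mm tall, on the unwinder's base between the reels; origin at its underside
- screwdriver: bystander: screwdriver lying on the table, origin at its underside
- spray: bystander: white bottle, 60 mm in diameter, 160 mm tall; origin at its underside
- scraper: bystander: spatula lying on the table, origin at its underside
Not all that is in view belongs to the job. What is shaped like the part that bears cap_a_grip but turquoise is not meant. What is shaped like the part that bears cap_b_grip but pink is not meant.

How it is judged:
On the way:
1. the run-out reel's cap is unscrewed: turned well round (over 50 degrees) on its spindle while still down (((horizontal distance between core_mid and spindle_a_seat below 0.04 m and z of cap_a_grip in the frame of spindle_a_seat below 0.048 m and angle between the x axis of cap_a_grip and the x axis of spindle_a_seat, either way round above 0.9 rad) or (horizontal distance between core_mid and spindle_b_seat below 0.04 m and z of cap_b_grip in the frame of spindle_b_seat below 0.048 m and angle between the x axis of cap_b_grip and the x axis of spindle_b_seat, either way round above 0.9 rad))), for 0.05 s.
At the end, for the whole second after the job is handed in: The bare-core reel's cap is held still in the fingers, its underside 60 mm or more above its seat, touching no spindle, core, roll or other cap; core and roll within 20 mm of their starts, the other cap within 10 mm, bystanders within 30 mm (((horizontal distance between core_mid and spindle_a_seat below 0.04 m and z of cap_a_grip in the frame of spindle_a_seat above 0.098 m and contact force between cap_a and the fingers above 2 N and contact force between cap_a and spindle_a below 0.2 N and contact force between cap_a and core below 0.2 N and contact force between cap_a and spindle_b below 0.2 N and contact force between cap_a and roll below 0.2 N and contact force between cap_a and cap_b below 0.2 N and linear speed of cap_a below 0.03 m/s and distance of cap_b_grip from where it was at the start of the episode below 0.01 m) or (horizontal distance between core_mid and spindle_b_seat below 0.04 m and z of cap_b_grip in the frame of spindle_b_seat above 0.098 m and contact force between cap_b and the fingers above 2 N and contact force between cap_b and spindle_b below 0.2 N and contact force between cap_b and core below 0.2 N and contact force between cap_b and spindle_a below 0.2 N and contact force between cap_b and roll below 0.2 N and contact force between cap_b and cap_a below 0.2 N and linear speed of cap_b below 0.03 m/s and distance of cap_a_grip from where it was at the start of the episode below 0.01 m)) and distance of each of core_mid, roll_mid from where it was at the start of the episode below 0.02 m and distance of each of pack_1, pack_2, pack_3, tape_roll, screwdriver, spray, scraper from where it was at the start of the episode below 0.03 m); the arm keeps its last pose, push and grip.
It fails at once if the full reel's cap is shifted (over 10 mm) or unscrewed (over 25 degrees) ((horizontal distance between core_mid and spindle_a_seat below 0.04 m and (distance of cap_b_grip from where it was at the start of the episode above 0.01 m or angle between the x axis of cap_b_grip and the x axis of spindle_b_seat, either way round above 0.44 rad)) or (horizontal distance between core_mid and spindle_b_seat below 0.04 m and (distance of cap_a_grip from where it was at the start of the episode above 0.01 m or angle between the x axis of cap_a_grip and the x axis of spindle_a_seat, either way round above 0.44 rad))).
It fails at once if the core or the full roll is lifted or shifted by over 20 mm (distance of any of core_mid, roll_mid from where it was at the start of the episode above 0.02 m).
It fails at once if a bystander is moved by over 30 mm (distance of any of pack_1, pack_2, pack_3, tape_roll, screwdriver, spray, scraper from where it was at the start of the episode above 0.03 m).
It also fails if it takes over 48 s, if anything falls off the work surface, if the arm or the gripper's body presses on something with over 40 N, if the wrist force passes 120 N, or if a joint passes its speed limit or range.

## Working session

There is one attempt and no reset: what is moved stays moved. The work goes in short steps, Python scripts to look and compute and a tool call to move; the robot and the scene stay as the last step left them, time stands still between calls to the robot, and variables do not carry over. Pictures are saved under pics/ and viewed, about 8 in all and at most 12, crops included, and the job is handed in when it is done.

Besides the shell and the picture viewer there is one more tool, called after "Call:" by a JSON object that holds its "op" and its "data", one argument or row to a line. step_arm: Moves the arm, as the interface text tells. Its arguments: {"type":"object","properties":{"steps":{"type":"array"},"claw":{"type":"number"}},"required":["steps"]}

```bash
mkdir -p pics; ls; python3 - <<'E'
from plant import *
import cv2,numpy as np
s=state();print(s)
ims=[]
for c in ("scene","top"):
    r,d=grab_frame(c);ims.append(r);np.save(f'pics/{c}_d.npy',d)
    cv2.imwrite(f'pics/{c}.png',r[:,:,::-1])
    for l in ("cap_a_grip","core_mid","roll_mid"):
        print(c,l,[(np.round(b['box']).tolist(),round(b['p'],2)) for b in boxes_of(c,l)])
    p=camera_params(c);print(p)
E
```

```text
pics
{'time': 0.0, 'joint_pos': array([-1.27599117e+00,  5.33776951e-02,  1.61428444e+00, -3.14559165e-05,
        1.47602102e+00, -1.18963242e-01]), 'joint_vel': array([-4.48016942e-04, -1.13762401e-03, -6.03235371e-04, -9.79790842e-04,
        1.87230602e-05, -1.29748729e-03]), 'joint_efforts': array([-4.79882565e-04, -3.93680871e+01, -3.70178139e+01, -2.00533132e-04,
        7.14257068e-03,  2.41883580e-08]), 'tool_pos': array([ 0.25111928, -0.57164853,  0.23005583]), 'tool_rot': array([-1.03983601e-03,  9.78674842e-01,  2.05412904e-01, -1.07376194e-04]), 'contact_force': array([0.88771288, 0.44028267, 0.27547026]), 'ft_torque': array([-0.03955632, -0.06491462, -0.02980154]), 'gripper_width': 1.0024072049438177}
scene cap_a_grip [([164.0, 286.0, 40.0, 29.0], 0.73), ([250.0, 230.0, 41.0, 42.0], 0.68), ([234.0, 271.0, 78.0, 27.0], 0.23)]
scene core_mid [([343.0, 234.0, 27.0, 16.0], 0.95)]
scene roll_mid [([235.0, 226.0, 66.0, 75.0], 0.61)]
{'mtx': array([[475.14315331,   0.        , 283.95603005],
       [  0.        , 475.14315331, 211.3911216 ],
       [  0.        ,   0.        ,
[... 154 characters left out ...]
       [ 0.00953029, -0.63948402, -0.76874532,  1.04719535],
       [ 0.        ,  0.        ,  0.        ,  1.        ]])}
top cap_a_grip [([350.0, 176.0, 24.0, 26.0], 0.92), ([284.0, 162.0, 26.0, 30.0], 0.85)]
top core_mid []
top roll_mid [([270.0, 147.0, 52.0, 55.0], 0.88)]
{'mtx': array([[478.27668285,   0.        , 282.98991486],
       [  0.        , 478.27668285, 205.98313362],
       [  0.        ,   0.        ,   1.        ]]), 'extrinsics': array([[-0.02646591, -0.98600121,  0.16462436,  0.23634756],
       [-0.99964758,  0.02576425, -0.0063964 , -0.01908207],
       [ 0.00206544, -0.16473563, -0.9863356 ,  1.59479973],
       [ 0.        ,  0.        ,  0.        ,  1.        ]])}
```

View pics/scene.png

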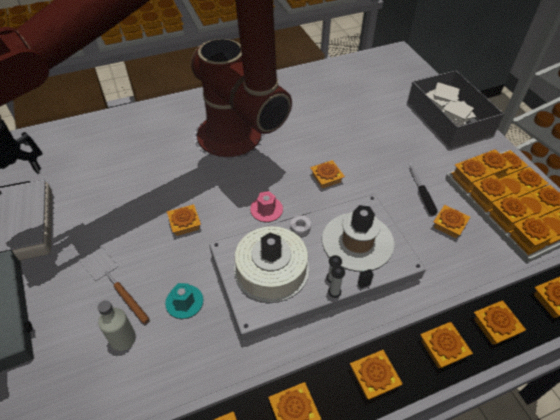

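View pics/top.png

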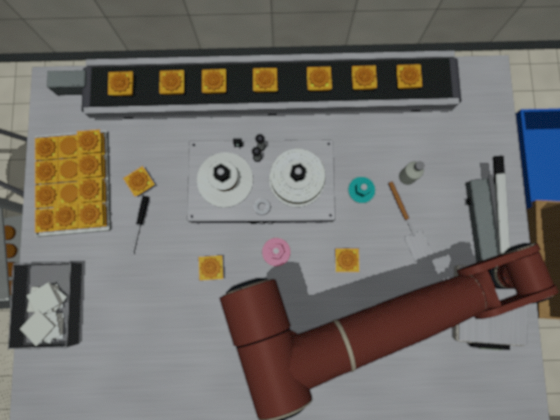

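The top view shows the bare-core reel's cap at about (222,172) and the full reel's cap at (298,172). In the scene view they are at (363,217) and (270,246). The pink and turquoise decoys lie on the table. Next I measure both caps by depth.

```bash
cat > h.py <<'E'
import numpy as np
def world(d,p,T=None):
    K=p['mtx'];E=p['extrinsics'] if T is None else T
    v,u=np.indices(d.shape)
    P=np.stack([(u-K[0,2])*d/K[0,0],(v-K[1,2])*d/K[1,1],d],-1)
    W=P@E[:3,:3].T+E[:3,3]; W[d<=0]=np.nan
    return W
E
python3 - <<'E'
from plant import *
from h import *
import cv2
for c,pts in (("top",[(222,172),(298,172)]),("scene",[(363,217),(270,246)])):
    W=world(np.load(f'pics/{c}_d.npy'),camera_params(c))
    for u,v in pts:
        S=W[v-45:v+45,u-45:u+45].reshape(-1,3)
        S0=W[v-22:v+22,u-22:u+22].reshape(-1,3)
        t=S0[(S0[:,2]>.165)&(S0[:,2]<.2)]
        f=S0[(S0[:,2]>.122)&(S0[:,2]<.142)]
        if len(t): print(c,(u,v),'top n',len(t),t.mean(0).round(4),(t.min(0)+t.max(0)).round(4)/2,np.median(t[:,2]).round(4),'flange',len(f),((np.nanmin(f,0)+np.nanmax(f,0))/2).round(4),np.ptp(f,axis=0).round(3))
W=world(np.load('pics/top_d.npy'),camera_params('top'))
# tall things nearby
R=W[120:225,185:340].reshape(-1,3);t=R[R[:,2]>.2];print('tall',len(t), t.min(0) if len(t) else '',t.max(0) if len(t) else '')
B=W[130:165,228:275].reshape(-1,3);t=B[B[:,2]>.09];print('posts',t.min(0),t.max(0))
E
```

```text
top (222, 172) top n 202 [0.5854 0.1605 0.1784] [0.58535 0.16035 0.17885] 0.1786 flange 444 [0.5875 0.1615 0.1327] [0.093 0.092 0.018]
top (298, 172) top n 203 [ 0.5805 -0.0741  0.1783] [ 0.5809  -0.07385  0.1772 ] 0.179 flange 1443 [ 0.5908 -0.0774  0.1319] [0.142 0.139 0.02 ]
scene (363, 217) top n 313 [0.5897 0.1554 0.1754] [0.58735 0.1568  0.17345] 0.1762 flange 533 [0.5874 0.1568 0.1335] [0.092 0.095 0.017]
scene (270, 246) top n 350 [ 0.5855 -0.0801  0.1759] [ 0.58295 -0.07925  0.1733 ] 0.1766 flange 1141 [ 0.565  -0.0736  0.132 ] [0.135 0.131 0.02 ]
tall 0  
posts [ 0.6163377  -0.00405935  0.0911372 ] [0.71194592 0.14083548 0.16008616]
```

The cap to remove is at about (0.587, 0.159) with its top at 0.178, which matches the expected 126+52 mm. I'll move above it, turning so joint 6 stays near zero.

```bash
cat >> h.py <<'E'
from scipy.spatial.transform import Rotation as Ro
def plan(s,tgt,yaw,step=45,turn=8.):
    """rows to TCP tgt with tool x at yaw deg (tool down)"""
    w,x,y,z=s['tool_rot'];R=Ro.from_quat([x,y,z,w]).as_matrix()
    psi=np.degrees(np.arctan2(R[1,0],R[0,0]));p=np.array(s['tool_pos'])
    dy=(yaw-psi+180)%360-180; d=np.array(tgt)-p
    n=int(max(np.ceil(np.abs(d).max()*1000/step),np.ceil(np.linalg.norm(d)*1000/step),np.ceil(abs(dy)/turn),1))
    rows=[]
    for i in range(n):
        a=np.radians(psi+dy*i/n);X=np.array([np.cos(a),np.sin(a),0]);Y=np.array([np.sin(a),-np.cos(a),0])
        v=d/n*1000; rows.append([round(v@X),round(v@Y),round(-v[2]),round(-dy/n,1)])
    print('psi',psi.round(2),'pos',p.round(4),'tilt z',R[:,2].round(4),'q6',np.round(s['joint_pos'][5],3));print(rows)
E
python3 -c "
from plant import *;from h import *
plan(state(),[0.53,0.145,0.33],105)"
```

```text
psi 23.71 pos [ 0.2513 -0.5722  0.2311] tilt z [-1.e-04  3.e-04 -1.e+00] q6 -0.119
[[30, -30, -5, np.float64(-4.5)], [32, -28, -5, np.float64(-4.5)], [35, -25, -5, np.float64(-4.5)], [36, -22, -5, np.float64(-4.5)], [38, -19, -5, np.float64(-4.5)], [39, -16, -5, np.float64(-4.5)], [41, -13, -5, np.float64(-4.5)], [42, -10, -5, np.float64(-4.5)], [42, -7, -5, np.float64(-4.5)], [43, -3, -5, np.float64(-4.5)], [43, 0, -5, np.float64(-4.5)], [43, 3, -5, np.float64(-4.5)], [42, 7, -5, np.float64(-4.5)], [42, 10, -5, np.float64(-4.5)], [41, 13, -5, np.float64(-4.5)], [39, 16, -5, np.float64(-4.5)], [38, 20, -5, np.float64(-4.5)], [36, 22, -5, np.float64(-4.5)]]
```

Call:
{"op": "step_arm", "data": {
  "steps": [
    [30, -30, -12, -4.5],
    [32, -28, -12, -4.5],
    [35, -25, -12, -4.5],
    [36, -22, -12, -4.5],
    [38, -19, -12, -4.5],
    [39, -16, -10, -4.5],
    [41, -13, -8, -4.5],
    [42, -10, -5, -4.5]
  ],
  "claw": 100
}}

```text
time: 1.2
tool_pos: [0.3745, -0.2462, 0.3158]
tool_rot: [-0.001, 0.863, 0.504, 0.001]
contact_force: [0.8, -0.8, -0.0]
gripper_width: 1.001
```

Call:
{"op": "step_arm", "data": {
  "steps": [
    [42, -7, -5, -4.5],
    [43, -3, -5, -4.5],
    [43, 0, -5, -4.5],
    [43, 3, 0, -4.5],
    [42, 7, 0, -4.5],
    [42, 10, 0, -4.5],
    [41, 13, 0, -4.5],
    [39, 16, 0, -4.5]
  ]
}}

```text
time: 2.0
tool_pos: [0.4924, 0.0909, 0.3369]
tool_rot: [0.005, 0.655, 0.755, 0.004]
contact_force: [0.8, -0.6, 0.0]
gripper_width: 0.998
```

```bash
python3 -c "
from plant import *;from h import *
plan(state(),[0.53,0.145,0.33],105)
print({k:v for k,v in camera_params('wrist').items()})"
```

```text
psi 98.09 pos [0.4924 0.0909 0.3369] tilt z [ 1.270e-02 -9.000e-04 -9.999e-01] q6 -0.107
[[24, 22, 3, np.float64(-3.5)], [23, 24, 3, np.float64(-3.5)]]
{'mtx': array([[297.70578001,   0.        , 279.17968311],
       [  0.        , 297.70578001, 211.83740275],
       [  0.        ,   0.        ,   1.        ]]), 'T_tool_cam': array([[ 2.47661009e-04, -9.47485018e-01, -3.19800062e-01,
         8.24804040e-02],
       [ 9.99999963e-01,  1.99163784e-04,  1.84353618e-04,
         4.78303859e-04],
       [-1.10979701e-04, -3.19800096e-01,  9.47485032e-01,
        -1.41808658e-01],
       [ 0.00000000e+00,  0.00000000e+00,  0.00000000e+00,
         1.00000000e+00]])}
```

Call:
{"op": "step_arm", "data": {
  "steps": [
    [35, 45, 3, -3.5],
    [33, 48, 3, -3.5],
    [0, 0, 0, 0]
  ]
}}

```text
time: 2.3
tool_pos: [0.5619, 0.1683, 0.3312]
tool_rot: [0.005, 0.603, 0.798, 0.004]
contact_force: [-0.2, -0.9, -1.0]
gripper_width: 0.999
```

```bash
cat > w.py <<'E'
import sys,cv2
from plant import *
from h import *
n=sys.argv[1];s=state();r,d=grab_frame('wrist');s2=state()
w,x,y,z=s['tool_rot'];T=np.eye(4);T[:3,:3]=Ro.from_quat([x,y,z,w]).as_matrix();T[:3,3]=s['tool_pos']
p=camera_params('wrist');W=world(d,p,T@p['T_tool_cam'])
cv2.imwrite(f'pics/{n}.png',r[:,:,::-1]);np.save(f'pics/{n}_W.npy',W)
print('drift',np.abs(s2['tool_pos']-s['tool_pos']).max().round(4))
E
cat > fit.py <<'E'
import sys,cv2
from h import *
W=np.load(f'pics/{sys.argv[1]}_W.npy');S=W.reshape(-1,3);S=S[np.isfinite(S).all(1)]
c=np.array([.587,.159]);zt=float(sys.argv[2]) if len(sys.argv)>2 else .178
def near(lo,hi,r): return S[(S[:,2]>lo)&(S[:,2]<hi)&(np.hypot(*(S[:,:2]-c).T)<r)]
t=near(zt-.008,zt+.008,.04);print('top n',len(t),'z',np.median(t[:,2]).round(4))
q=t[:,:2].astype(np.float32);h=cv2.convexHull(q)[:,0];
best=[]
for a in np.arange(0,60,.5):
    A=np.radians(a+np.array([0,60,120]));U=np.stack([np.cos(A),np.sin(A)]);P=h@U
    best.append((np.ptp(P,axis=0).sum(),a,np.ptp(P,axis=0)))
b=min(best,key=lambda k:k[0]);A=np.radians(b[1]+np.array([0,60,120]));U=np.stack([np.cos(A),np.sin(A)],1)
P=h@U.T;cc=np.linalg.lstsq(U,(P.max(0)+P.min(0))/2,rcond=None)[0]
print('flat normal deg mod60',b[1],'widths',b[2].round(4),'centre',cc.round(4))
f=near(zt-.052,zt-.040,.055);(x,y),r=cv2.minEnclosingCircle(f[:,:2].astype(np.float32));print('flange',round(x,4),round(y,4),round(r,4),np.median(f[:,2]).round(4))
E
python3 w.py w1; python3 fit.py w1; python3 -c "
from plant import *;from h import *
plan(state(),[0.587,0.159,0.33],105)"
```

```text
drift 0.0014
top n 1631 z 0.1765
flat normal deg mod60 29.0 widths [0.0459 0.0463 0.046 ] centre [0.5861 0.1601]
flange 0.5861 0.16 0.047 0.131
psi 105.74 pos [0.5609 0.1669 0.3323] tilt z [ 0.0131 -0.0011 -0.9999] q6 -0.111
[[-15, 23, 2, np.float64(0.7)]]
```

View pics/w1.png

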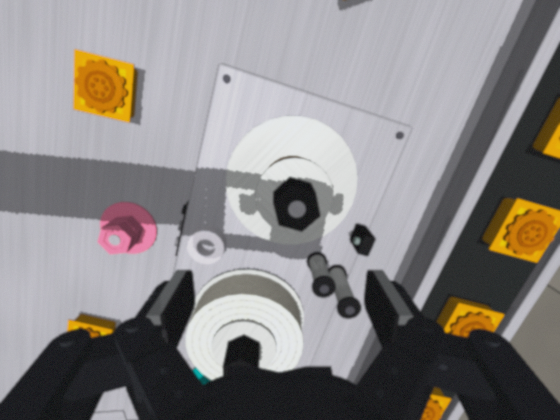

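The wrist view shows the black hex at about (297,203) with the bare-core flange around it. The fit gives centre (0.586, 0.160), flats 46 mm apart, and flat normals at 29°. I'll go above it and then down.

Call:
{"op": "step_arm", "data": {
  "steps": [
    [-13, 25, 20, -6.5],
    [0, 0, 30, -6.5],
    [0, 0, 30, 0],
    [0, 0, 0, 0]
  ]
}}

```text
time: 2.75
tool_pos: [0.5906, 0.1591, 0.2543]
tool_rot: [0.008, 0.506, 0.862, 0.004]
contact_force: [-0.7, -0.2, -0.1]
gripper_width: 0.996
```

```bash
python3 -c "
from plant import *;from h import *
plan(state(),[0.586,0.160,0.147],119,30)"
```

```text
psi 119.15 pos [0.5906 0.1591 0.2543] tilt z [ 0.0186 -0.0015 -0.9998] q6 -0.365
[[1, -1, 27, np.float64(0.0)], [1, -1, 27, np.float64(0.0)], [1, -1, 27, np.float64(0.0)], [1, -1, 27, np.float64(0.0)]]
```

Call:
{"op": "step_arm", "data": {
  "steps": [
    [3, -3, 28, 0],
    [0, 0, 28, 0],
    [0, 0, 28, 0],
    [0, 0, 12, 0],
    [0, 0, 0, 0]
  ]
}}

```text
time: 3.25
tool_pos: [0.5912, 0.1572, 0.1676]
tool_rot: [0.014, 0.509, 0.861, 0.008]
contact_force: [0.2, -0.5, -0.1]
gripper_width: 0.998
```

```bash
python3 -c "
from plant import *;from h import *
plan(state(),[0.586,0.160,0.147],119,30);print(state()['joint_pos'].round(3))"
```

```text
psi 118.79 pos [0.5912 0.1572 0.1676] tilt z [ 3.310e-02 -3.000e-04 -9.995e-01] q6 -0.361
[[5, -3, 21, np.float64(-0.2)]]
[ 0.141  0.048  1.727 -0.005  1.334 -0.361]
```

A tilt of about 1.9° has built up from the fast downward rows. I'll see whether going up undoes it, then come down slowly.

Call:
{"op": "step_arm", "data": {
  "steps": [
    [3, -2, -35, 0],
    [0, 0, -35, 0],
    [0, 0, -35, 0]
  ]
}}

```text
time: 3.55
tool_pos: [0.5822, 0.1577, 0.2744]
tool_rot: [0.012, 0.51, 0.86, 0.006]
contact_force: [1.6, -0.2, 0.3]
gripper_width: 1.0
```

```bash
python3 -c "
from plant import *;from h import *
plan(state(),[0.586,0.160,0.147],119,8)"
```

```text
psi 118.69 pos [0.5822 0.1577 0.2744] tilt z [ 0.0263 -0.0015 -0.9997] q6 -0.357
[[0, 0, 8, np.float64(-0.0)], [0, 0, 8, np.float64(-0.0)], [0, 0, 8, np.float64(-0.0)], [0, 0, 8, np.float64(-0.0)], [0, 0, 8, np.float64(-0.0)], [0, 0, 8, np.float64(-0.0)], [0, 0, 8, np.float64(-0.0)], [0, 0, 8, np.float64(-0.0)], [0, 0, 8, np.float64(-0.0)], [0, 0, 8, np.float64(-0.0)], [0, 0, 8, np.float64(-0.0)], [0, 0, 8, np.float64(-0.0)], [0, 0, 8, np.float64(-0.0)], [0, 0, 8, np.float64(-0.0)], [0, 0, 8, np.float64(-0.0)], [0, 0, 8, np.float64(-0.0)]]
```

Call:
{"op": "step_arm", "data": {
  "steps": [
    [0, 0, -50, 0],
    [0, 0, -50, 0],
    [0, 0, -50, 0],
    [0, 0, -50, 0],
    [0, 0, 0, 0]
  ]
}}

```text
time: 4.05
tool_pos: [0.5749, 0.1568, 0.4897]
tool_rot: [0.024, 0.511, 0.859, 0.015]
contact_force: [0.7, 0.5, 0.2]
gripper_width: 0.999
```

Call:
{"op": "step_arm", "data": {
  "steps": [
    [0, 0, 10, 0],
    [0, 0, 10, 0],
    [0, 0, 10, 0],
    [0, 0, 10, 0],
    [0, 0, 10, 0],
    [0, 0, 10, 0]
  ]
}}

```text
time: 4.65
tool_pos: [0.5774, 0.1564, 0.427]
tool_rot: [0.025, 0.511, 0.859, 0.016]
contact_force: [0.1, -0.3, -0.6]
gripper_width: 1.005
```

```bash
python3 -c "
from plant import *;from h import *
plan(state(),[0.586,0.160,0.147],119,20)"
```

```text
psi 118.49 pos [0.5774 0.1564 0.427 ] tilt z [ 0.059   0.0027 -0.9983] q6 -0.356
[[0, 1, 19, np.float64(-0.0)], [0, 1, 19, np.float64(-0.0)], [0, 1, 19, np.float64(-0.0)], [0, 1, 19, np.float64(-0.0)], [0, 1, 19, np.float64(-0.0)], [0, 1, 19, np.float64(-0.0)], [0, 1, 19, np.float64(-0.0)], [0, 1, 19, np.float64(-0.0)], [0, 1, 19, np.float64(-0.0)], [0, 1, 19, np.float64(-0.0)], [0, 1, 19, np.float64(-0.0)], [0, 1, 19, np.float64(-0.0)], [0, 1, 19, np.float64(-0.0)], [0, 1, 19, np.float64(-0.0)], [0, 1, 19, np.float64(-0.0)]]
```

Tilt rose to 3.4°, so I'll test how horizontal rows affect it while still high up.

Call:
{"op": "step_arm", "data": {
  "steps": [
    [0, -40, 0, 0],
    [0, -40, 0, 0],
    [0, -40, 0, 0],
    [0, 0, 0, 0]
  ]
}}

```text
time: 5.05
tool_pos: [0.4681, 0.0976, 0.4072]
tool_rot: [0.017, 0.51, 0.86, 0.01]
contact_force: [1.0, 0.7, 0.7]
gripper_width: 1.0
```

Call:
{"op": "step_arm", "data": {
  "steps": [
    [0, 20, 0, 0],
    [0, 20, 0, 0],
    [0, 20, 0, 0],
    [0, 20, 0, 0],
    [0, 20, 0, 0],
    [0, 20, 0, 0]
  ]
}}

```text
time: 5.65
tool_pos: [0.5762, 0.1565, 0.4044]
tool_rot: [0.015, 0.512, 0.859, 0.009]
contact_force: [-0.7, 0.1, 0.4]
gripper_width: 1.002
```

Call:
{"op": "step_arm", "data": {
  "steps": [
    [0, 0, 20, 0],
    [0, 0, 20, 0],
    [0, 0, 20, 0],
    [0, 0, 0, 0],
    [0, 0, 0, 0]
  ]
}}

```text
time: 6.15
tool_pos: [0.5815, 0.1591, 0.3352]
tool_rot: [0.012, 0.511, 0.86, 0.007]
contact_force: [1.1, 0.2, 0.8]
gripper_width: 1.005
```

Call:
{"op": "step_arm", "data": {
  "steps": [
    [0, 0, 40, 0]
  ]
}}

```text
time: 6.25
tool_pos: [0.5859, 0.1597, 0.3023]
tool_rot: [0.017, 0.511, 0.86, 0.011]
contact_force: [0.8, 0.2, 0.9]
gripper_width: 1.002
```

Call:
{"op": "step_arm", "data": {
  "steps": [
    [0, 0, 0, 0]
  ]
}}

```text
time: 6.35
tool_pos: [0.5832, 0.1594, 0.2954]
tool_rot: [0.013, 0.511, 0.86, 0.008]
contact_force: [-0.4, -0.1, -1.2]
gripper_width: 0.999
```

Fast inward rows reduce the tilt, and slow returns barely change it. I'll repeat that.

Call:
{"op": "step_arm", "data": {
  "steps": [
    [0, -45, 0, 0],
    [0, -45, 0, 0],
    [0, -45, 0, 0],
    [0, 0, 0, 0]
  ]
}}

```text
time: 6.75
tool_pos: [0.4638, 0.0935, 0.2978]
tool_rot: [0.015, 0.51, 0.86, 0.009]
contact_force: [0.2, -0.1, 1.6]
gripper_width: 0.998
```

Call:
{"op": "step_arm", "data": {
  "steps": [
    [0, 20, 0, 0],
    [0, 20, 0, 0],
    [0, 20, 0, 0],
    [0, 20, 0, 0],
    [0, 20, 0, 0],
    [0, 20, 0, 0],
    [0, 15, 0, 0],
    [0, 0, 0, 0]
  ]
}}

```text
time: 7.55
tool_pos: [0.5951, 0.1619, 0.3307]
tool_rot: [0.029, 0.511, 0.859, 0.02]
contact_force: [-0.2, -0.4, -0.9]
gripper_width: 0.997
```

```bash
python3 -c "
from plant import *;from h import *
plan(state(),[0.586,0.160,0.147],119,20)"
```

```text
psi 118.49 pos [0.5951 0.1619 0.3307] tilt z [ 0.0711  0.0048 -0.9975] q6 -0.351
[[0, -1, 18, np.float64(-0.1)], [0, -1, 18, np.float64(-0.1)], [0, -1, 18, np.float64(-0.1)], [0, -1, 18, np.float64(-0.1)], [0, -1, 18, np.float64(-0.1)], [0, -1, 18, np.float64(-0.1)], [0, -1, 18, np.float64(-0.1)], [0, -1, 18, np.float64(-0.1)], [0, -1, 18, np.float64(-0.1)], [0, -1, 18, np.float64(-0.1)]]
```

Results aren't consistent, so I'll look at it row by row.

Call:
{"op": "step_arm", "data": {
  "steps": [
    [0, 0, 0, 0]
  ]
}}

```text
time: 7.65
tool_pos: [0.5958, 0.1622, 0.3329]
tool_rot: [0.03, 0.51, 0.859, 0.021]
contact_force: [0.0, 0.0, -0.5]
gripper_width: 1.0
```

Call:
{"op": "step_arm", "data": {
  "steps": [
    [0, -20, 0, 0]
  ]
}}

```text
time: 7.75
tool_pos: [0.5792, 0.153, 0.3327]
tool_rot: [0.031, 0.51, 0.859, 0.022]
contact_force: [-0.8, -0.4, 0.3]
gripper_width: 1.002
```

Call:
{"op": "step_arm", "data": {
  "steps": [
    [0, -20, 0, 0]
  ]
}}

```text
time: 7.85
tool_pos: [0.5613, 0.1431, 0.3326]
tool_rot: [0.031, 0.51, 0.859, 0.022]
contact_force: [0.5, 0.2, -0.1]
gripper_width: 0.997
```

Call:
{"op": "step_arm", "data": {
  "steps": [
    [0, -20, 0, 0]
  ]
}}

```text
time: 7.95
tool_pos: [0.5431, 0.1331, 0.3323]
tool_rot: [0.032, 0.51, 0.859, 0.022]
contact_force: [-0.7, 0.5, 0.4]
gripper_width: 1.006
```

Call:
{"op": "step_arm", "data": {
  "steps": [
    [0, -20, 0, 0]
  ]
}}

```text
time: 8.05
tool_pos: [0.5246, 0.123, 0.332]
tool_rot: [0.033, 0.51, 0.859, 0.023]
contact_force: [0.1, -0.0, -0.2]
gripper_width: 0.998
```

Call:
{"op": "step_arm", "data": {
  "steps": [
    [0, 0, 0, 0]
  ]
}}

```text
time: 8.15
tool_pos: [0.5233, 0.1222, 0.3334]
tool_rot: [0.033, 0.511, 0.859, 0.023]
contact_force: [0.2, 0.3, -0.1]
gripper_width: 1.002
```

Call:
{"op": "step_arm", "data": {
  "steps": [
    [0, 0, 0, 0]
  ]
}}

```text
time: 8.25
tool_pos: [0.5234, 0.1221, 0.3345]
tool_rot: [0.034, 0.511, 0.859, 0.024]
contact_force: [0.4, 0.8, -0.3]
gripper_width: 0.997
```

Call:
{"op": "step_arm", "data": {
  "steps": [
    [0, 20, 0, 0]
  ]
}}

```text
time: 8.35
tool_pos: [0.5406, 0.1314, 0.3371]
tool_rot: [0.035, 0.511, 0.858, 0.024]
contact_force: [-0.5, 0.7, 0.4]
gripper_width: 0.996
```

Call:
{"op": "step_arm", "data": {
  "steps": [
    [0, 0, 0, 0]
  ]
}}

```text
time: 8.45
tool_pos: [0.5419, 0.132, 0.3375]
tool_rot: [0.035, 0.511, 0.859, 0.025]
contact_force: [0.5, 0.2, -0.7]
gripper_width: 1.004
```

Call:
{"op": "step_arm", "data": {
  "steps": [
    [0, 0, 20, 0]
  ]
}}

```text
time: 8.55
tool_pos: [0.5453, 0.1325, 0.3213]
tool_rot: [0.038, 0.511, 0.859, 0.026]
contact_force: [0.7, -0.5, 0.5]
gripper_width: 0.997
```

Call:
{"op": "step_arm", "data": {
  "steps": [
    [0, 0, 0, 0]
  ]
}}

```text
time: 8.65
tool_pos: [0.5443, 0.1324, 0.318]
tool_rot: [0.035, 0.51, 0.859, 0.025]
contact_force: [-0.6, 0.3, -0.6]
gripper_width: 0.998
```

At rest the shoulder creeps upward each row, by about 1 mm and 0.002 rad. I'll test fast inward rows one at a time.

Call:
{"op": "step_arm", "data": {
  "steps": [
    [0, -50, 0, 0]
  ]
}}

```text
time: 8.75
tool_pos: [0.5035, 0.1099, 0.3127]
tool_rot: [0.034, 0.51, 0.859, 0.024]
contact_force: [-1.3, -1.2, 0.3]
gripper_width: 1.002
```

Call:
{"op": "step_arm", "data": {
  "steps": [
    [0, -50, 0, 0]
  ]
}}

```text
time: 8.85
tool_pos: [0.459, 0.0856, 0.3084]
tool_rot: [0.033, 0.509, 0.86, 0.023]
contact_force: [-0.5, -0.7, 2.3]
gripper_width: 1.002
```

Call:
{"op": "step_arm", "data": {
  "steps": [
    [0, 0, 0, 0]
  ]
}}

```text
time: 8.95
tool_pos: [0.4553, 0.0844, 0.3072]
tool_rot: [0.032, 0.51, 0.859, 0.022]
contact_force: [0.0, -0.3, 0.7]
gripper_width: 1.002
```

Call:
{"op": "step_arm", "data": {
  "steps": [
    [0, 50, 0, 0]
  ]
}}

```text
time: 9.05
tool_pos: [0.4961, 0.1068, 0.3115]
tool_rot: [0.033, 0.511, 0.859, 0.022]
contact_force: [0.6, -0.3, 2.2]
gripper_width: 1.0
```

Call:
{"op": "step_arm", "data": {
  "steps": [
    [0, 50, 0, 0]
  ]
}}

```text
time: 9.15
tool_pos: [0.5406, 0.1308, 0.3165]
tool_rot: [0.034, 0.512, 0.858, 0.023]
contact_force: [0.4, -1.6, 2.1]
gripper_width: 0.995
```

Call:
{"op": "step_arm", "data": {
  "steps": [
    [0, 50, 0, 0]
  ]
}}

```text
time: 9.25
tool_pos: [0.5853, 0.1551, 0.3216]
tool_rot: [0.035, 0.512, 0.858, 0.023]
contact_force: [-0.5, -1.2, 0.8]
gripper_width: 1.0
```

Call:
{"op": "step_arm", "data": {
  "steps": [
    [0, 0, 0, 0]
  ]
}}

```text
time: 9.35
tool_pos: [0.5889, 0.1572, 0.3193]
tool_rot: [0.033, 0.511, 0.859, 0.022]
contact_force: [-0.5, -0.3, 0.2]
gripper_width: 0.997
```

```bash
python3 -c "
from plant import *;from h import *
s=state();plan(s,[0.586,0.160,0.147],119,50);print(s['joint_pos'].round(4),s['joint_vel'].round(3),s['joint_efforts'].round(2))"
```

```text
psi 118.39 pos [0.5889 0.1572 0.3193] tilt z [ 0.08    0.0044 -0.9968] q6 -0.355
[[1, 0, 43, np.float64(-0.2)], [1, 0, 43, np.float64(-0.2)], [1, 0, 43, np.float64(-0.2)], [1, 0, 43, np.float64(-0.2)]]
[ 0.142  -0.0727  1.594  -0.0069  1.5404 -0.3548] [-0.006 -0.075  0.032 -0.02   0.064 -0.003] [  0.37 -35.58 -41.01   0.09  -0.64   0.1 ]
```

Call:
{"op": "step_arm", "data": {
  "steps": [
    [11, -48, 0, 0],
    [11, -48, 0, 0],
    [11, -48, 0, 0],
    [11, -48, 0, 0],
    [11, -48, 0, 0]
  ]
}}

```text
time: 9.85
tool_pos: [0.3525, 0.0912, 0.2998]
tool_rot: [0.031, 0.51, 0.86, 0.02]
contact_force: [-1.8, 0.0, 1.6]
gripper_width: 1.002
```

Call:
{"op": "step_arm", "data": {
  "steps": [
    [11, -48, 0, 0]
  ]
}}

```text
time: 9.95
tool_pos: [0.3043, 0.0779, 0.2969]
tool_rot: [0.031, 0.509, 0.86, 0.02]
contact_force: [0.0, -0.3, 1.6]
gripper_width: 0.999
```

Call:
{"op": "step_arm", "data": {
  "steps": [
    [11, -48, 0, 0]
  ]
}}

```text
time: 10.05
tool_pos: [0.2648, 0.0671, 0.2954]
tool_rot: [0.026, 0.509, 0.86, 0.015]
contact_force: [-102.8, -13.5, 16.8]
gripper_width: 1.002
```

Call:
{"op": "step_arm", "data": {
  "steps": [
    [11, -48, 0, 0]
  ]
}}

```text
time: 10.15
tool_pos: [0.2553, 0.0635, 0.2965]
tool_rot: [0.011, 0.51, 0.86, 0.003]
contact_force: [1.3, 0.0, 0.3]
gripper_width: 1.005
```

```bash
python3 -c "
from plant import *;from h import *
s=state();plan(s,[0.586,0.160,0.25],119,48);print(s['joint_pos'].round(4),s['joint_vel'].round(3))"
```

```text
psi 118.69 pos [0.2553 0.0635 0.2965] tilt z [ 0.022  -0.007  -0.9997] q6 -0.538
[[-9, 42, 6, np.float64(-0.0)], [-9, 42, 6, np.float64(-0.0)], [-9, 42, 6, np.float64(-0.0)], [-9, 42, 6, np.float64(-0.0)], [-9, 42, 6, np.float64(-0.0)], [-9, 42, 6, np.float64(-0.0)], [-9, 42, 6, np.float64(-0.0)], [-9, 42, 6, np.float64(-0.0)]]
[-0.0353 -1.0085  2.2436 -0.0065  1.8842 -0.5384] [-0.023 -0.02  -0.143 -0.091  0.394 -0.059]
```

That reduced the tilt to 1.3°, but the force spiked to 103 N at the shoulder's joint limit, so I won't repeat it. Going straight back out and down in few rows.

Call:
{"op": "step_arm", "data": {
  "steps": [
    [-10, 48, 8, 0],
    [-10, 48, 10, 0],
    [-10, 48, 10, 0],
    [-10, 48, 10, 0],
    [-10, 48, 10, 0],
    [-10, 48, 10, 0],
    [-9, 36, 5, 0]
  ]
}}

```text
time: 10.85
tool_pos: [0.5802, 0.1584, 0.2629]
tool_rot: [0.027, 0.511, 0.859, 0.012]
contact_force: [-0.6, -0.6, 0.7]
gripper_width: 0.997
```

```bash
python3 -c "
from plant import *;from h import *
s=state();plan(s,[0.586,0.160,0.147],119,40);print(s['joint_pos'].round(4),s['joint_vel'].round(3))"
```

```text
psi 118.49 pos [0.5802 0.1584 0.2629] tilt z [ 0.0584 -0.0071 -0.9983] q6 -0.347
[[0, 2, 39, np.float64(-0.2)], [0, 2, 39, np.float64(-0.2)], [0, 2, 39, np.float64(-0.2)]]
[ 0.1502 -0.0556  1.6693 -0.0158  1.4711 -0.3468] [ 0.074  0.939 -0.859 -0.01  -0.102  0.071]
```

Call:
{"op": "step_arm", "data": {
  "steps": [
    [0, 2, 40, 0],
    [0, 0, 40, 0],
    [0, 0, 20, 0],
    [0, 0, 0, 0]
  ]
}}

```text
time: 11.25
tool_pos: [0.5953, 0.1603, 0.164]
tool_rot: [0.029, 0.51, 0.859, 0.014]
contact_force: [0.1, -0.4, 0.0]
gripper_width: 0.997
```

```bash
python3 -c "
from plant import *;from h import *
s=state();plan(s,[0.587,0.160,0.147],119,40);print(s['joint_pos'].round(4),s['joint_vel'].round(3))"
```

```text
psi 118.53 pos [0.5953 0.1603 0.164 ] tilt z [ 0.0642 -0.0063 -0.9979] q6 -0.346
[[4, -7, 17, np.float64(-0.5)]]
[ 0.1495  0.0437  1.7378 -0.0164  1.2975 -0.3456] [-0.001 -0.009 -0.031 -0.     0.012  0.002]
```

Call:
{"op": "step_arm", "data": {
  "steps": [
    [4, -8, 17, 0],
    [0, 0, 1, 0]
  ]
}}

```text
time: 11.45
tool_pos: [0.5885, 0.1599, 0.1479]
tool_rot: [0.03, 0.51, 0.859, 0.014]
contact_force: [0.2, -0.1, -0.6]
gripper_width: 1.002
```

Call:
{"op": "step_arm", "data": {
  "steps": [
    [0, 0, 1, 0],
    [0, 0, 1, 0],
    [0, 0, 1, 0]
  ],
  "claw": 0
}}

```text
time: 11.75
tool_pos: [0.5894, 0.159, 0.152]
tool_rot: [0.031, 0.51, 0.859, 0.013]
contact_force: [-12.9, -3.5, 3.4]
gripper_width: 0.531
```

Call:
{"op": "step_arm", "data": {
  "steps": [
    [0, 0, 0, 0],
    [0, 0, 0, 0],
    [0, 0, 0, 0]
  ]
}}

```text
time: 12.05
tool_pos: [0.5889, 0.1585, 0.1534]
tool_rot: [0.031, 0.51, 0.859, 0.013]
contact_force: [-1.5, -1.6, -2.2]
gripper_width: 0.528
```

```bash
python3 -c "
from plant import *;from h import *
s=state();plan(s,[0.587,0.160,0.147],119,40);print(s['joint_pos'].round(4),s['contact_force'],s['ft_torque'],s['gripper_width'])"
```

```text
psi 118.52 pos [0.5889 0.1585 0.1534] tilt z [ 0.0663 -0.0096 -0.9978] q6 -0.344
[[2, -1, 6, np.float64(-0.5)]]
[ 0.1499  0.0373  1.7627 -0.0202  1.2775 -0.3437] [-1.5068139  -1.55608813 -2.15208911] [-0.08173725  0.21850447 -0.04652918] 0.5284542925138412
```

The grip is a little high on the hex, so I'll regrip about 12 mm lower.

Call:
{"op": "step_arm", "data": {
  "steps": [
    [0, 0, 0, 0],
    [0, 0, 8, 0],
    [0, 0, 7, 0]
  ],
  "claw": 85
}}

```text
time: 12.35
tool_pos: [0.5927, 0.159, 0.1408]
tool_rot: [0.034, 0.51, 0.859, 0.015]
contact_force: [-1.2, 0.3, -0.0]
gripper_width: 0.852
```

Call:
{"op": "step_arm", "data": {
  "steps": [
    [0, -1, 2, 0],
    [0, 0, 2, 0],
    [0, 0, 2, 0]
  ],
  "claw": 0
}}

```text
time: 12.65
tool_pos: [0.5904, 0.1576, 0.1361]
tool_rot: [0.031, 0.51, 0.859, 0.012]
contact_force: [-5.4, 0.4, 14.3]
gripper_width: 0.538
```

Call:
{"op": "step_arm", "data": {
  "steps": [
    [0, 0, 0, -4],
    [0, 0, 0, -4]
  ]
}}

```text
time: 12.85
tool_pos: [0.5894, 0.1568, 0.1362]
tool_rot: [0.031, 0.447, 0.894, 0.008]
contact_force: [0.4, -0.9, 0.6]
gripper_width: 0.535
```

```bash
python3 -c "
from plant import *;from h import *
s=state();plan(s,[0.587,0.160,0.147],119,40);print(s['joint_pos'].round(4),s['contact_force'],s['ft_torque'],s['gripper_width'])"
```

```text
psi 126.78 pos [0.5894 0.1568 0.1362] tilt z [ 0.0632 -0.0131 -0.9979] q6 -0.488
[[4, 0, -11, np.float64(7.8)]]
[ 0.1484  0.0566  1.773  -0.0235  1.2515 -0.4879] [ 0.44249521 -0.93825753  0.61878688] [-0.05814402  0.11755396 -0.2138204 ] 0.5350765242979327
```

Call:
{"op": "step_arm", "data": {
  "steps": [
    [0, 0, 0, -6]
  ]
}}

```text
time: 12.95
tool_pos: [0.5891, 0.1569, 0.1361]
tool_rot: [0.031, 0.4, 0.916, 0.007]
contact_force: [-0.2, 0.2, 3.7]
gripper_width: 0.532
```

```bash
cat > q.py <<'E'
from plant import *;from h import *
s=state();plan(s,[0.587,0.160,s['tool_pos'][2]],119,40);print(s['time'],s['contact_force'].round(2),s['ft_torque'].round(2),s['gripper_width'].round(3),s['joint_vel'][5].round(3))
E
python3 q.py
```

```text
psi 132.8 pos [0.5891 0.1569 0.1361] tilt z [ 0.0619 -0.0122 -0.998 ] q6 -0.594
[[2, 0, 0, np.float64(6.9)], [2, 0, 0, np.float64(6.9)]]Traceback (most recent call last):
  File "q.py", line 2, in <module>
    s=state();plan(s,[0.587,0.160,s['tool_pos'][2]],119,40);print(s['time'],s['contact_force'].round(2),s['ft_torque'].round(2),s['gripper_width'].round(3),s['joint_vel'][5].round(3))
                                                                                                                                ^^^^^^^^^^^^^^^^^^^^^^^^
AttributeError: 'float' object has no attribute 'round'
```

Call:
{"op": "step_arm", "data": {
  "steps": [
    [0, 0, 0, -6]
  ]
}}

```text
time: 13.05
tool_pos: [0.589, 0.1572, 0.1362]
tool_rot: [0.03, 0.353, 0.935, 0.006]
contact_force: [7.0, -5.4, 3.0]
gripper_width: 0.538
```

```bash
python3 q.py
```

```text
psi 138.54 pos [0.589  0.1572 0.1362] tilt z [ 0.0608 -0.0098 -0.9981] q6 -0.695
[[1, 0, 0, np.float64(6.5)], [1, 0, 0, np.float64(6.5)], [1, 0, 0, np.float64(6.5)]]Traceback (most recent call last):
  File "q.py", line 2, in <module>
    s=state();plan(s,[0.587,0.160,s['tool_pos'][2]],119,40);print(s['time'],s['contact_force'].round(2),s['ft_torque'].round(2),s['gripper_width'].round(3),s['joint_vel'][5].round(3))
                                                                                                                                ^^^^^^^^^^^^^^^^^^^^^^^^
AttributeError: 'float' object has no attribute 'round'
```

Call:
{"op": "step_arm", "data": {
  "steps": [
    [0, 0, 0, -6]
  ]
}}

```text
time: 13.15
tool_pos: [0.5906, 0.1574, 0.1369]
tool_rot: [0.032, 0.306, 0.951, 0.007]
contact_force: [5.3, 6.6, -0.1]
gripper_width: 0.535
```

```bash
python3 q.py
```

```text
psi 144.26 pos [0.5906 0.1574 0.1369] tilt z [ 0.0648 -0.0069 -0.9979] q6 -0.797
[[1, 0, 0, np.float64(6.3)], [1, 0, 0, np.float64(6.3)], [1, 0, 0, np.float64(6.3)], [1, 0, 0, np.float64(6.3)]]Traceback (most recent call last):
  File "q.py", line 2, in <module>
    s=state();plan(s,[0.587,0.160,s['tool_pos'][2]],119,40);print(s['time'],s['contact_force'].round(2),s['ft_torque'].round(2),s['gripper_width'].round(3),s['joint_vel'][5].round(3))
                                                                                                                                ^^^^^^^^^^^^^^^^^^^^^^^^
AttributeError: 'float' object has no attribute 'round'
```

```bash
sed -i "s/s\['gripper_width'\].round(3)/round(float(s['gripper_width']),3)/" q.py; python3 q.py; python3 w.py w2
```

```text
psi 144.26 pos [0.5906 0.1574 0.1369] tilt z [ 0.0648 -0.0069 -0.9979] q6 -0.797
[[1, 0, 0, np.float64(6.3)], [1, 0, 0, np.float64(6.3)], [1, 0, 0, np.float64(6.3)], [1, 0, 0, np.float64(6.3)]]
13.15 [ 5.34  6.58 -0.06] [ 1.09 -1.08 -0.12] 0.535 -1.135
drift 0.0005
```

View pics/w2.png

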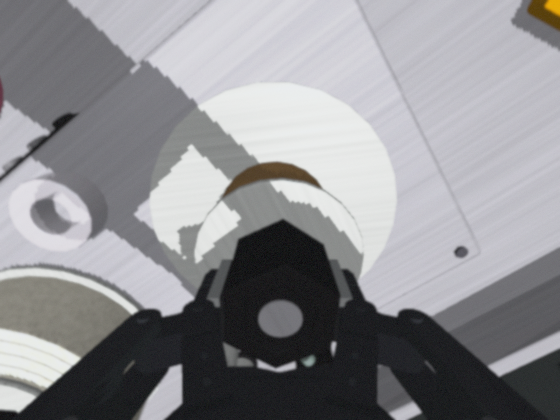

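The hex stays square to the jaws, so the cap has turned 25° with them at low torque. Anticlockwise loosens it, and I'll carry on that way.

Call:
{"op": "step_arm", "data": {
  "steps": [
    [0, 0, 0, -8],
    [0, 0, 0, -8],
    [0, 0, 0, -8],
    [0, 0, 0, -8]
  ]
}}

```text
time: 13.6
tool_pos: [0.5978, 0.1596, 0.1393]
tool_rot: [0.041, 0.042, 0.998, 0.007]
contact_force: [1.8, 4.1, -1.8]
gripper_width: 0.54
```

```bash
python3 q.py
```

```text
psi 175.16 pos [0.5978 0.1596 0.1393] tilt z [ 0.0827  0.0108 -0.9965] q6 -1.346
[[1, 0, 0, np.float64(7.0)], [1, 0, 0, np.float64(7.0)], [1, 0, 0, np.float64(7.0)], [1, -1, 0, np.float64(7.0)], [1, -1, 0, np.float64(7.0)], [1, -1, 0, np.float64(7.0)], [1, -1, 0, np.float64(7.0)], [1, -1, 0, np.float64(7.0)]]
13.6 [ 1.78  4.11 -1.83] [ 1.81 -0.31 -4.7 ] 0.54 -1.378
```

Call:
{"op": "step_arm", "data": {
  "steps": [
    [0, 0, 0, -8],
    [0, 0, 0, -8],
    [0, 0, 0, -8]
  ]
}}

```text
time: 13.9
tool_pos: [0.6199, 0.1689, 0.1504]
tool_rot: [0.075, -0.167, 0.983, 0.008]
contact_force: [4.9, 21.4, -4.7]
gripper_width: 0.238
```

```bash
python3 q.py
```

```text
psi -160.72 pos [0.6199 0.1689 0.1504] tilt z [ 0.1444  0.041  -0.9887] q6 -1.772
[[3, 0, 0, np.float64(7.3)], [3, 0, 0, np.float64(7.3)], [3, -1, 0, np.float64(7.3)], [3, -1, 0, np.float64(7.3)], [3, -1, 0, np.float64(7.3)], [3, -2, 0, np.float64(7.3)], [2, -2, 0, np.float64(7.3)], [2, -2, 0, np.float64(7.3)], [2, -3, 0, np.float64(7.3)], [1, -3, 0, np.float64(7.3)], [1, -3, 0, np.float64(7.3)]]
13.9 [ 4.95 21.39 -4.7 ] [ 2.94 -0.55  0.16] 0.238 -1.438
```

The tool drifted 30 mm outward and slipped off. I'll open, lift and look.

Call:
{"op": "step_arm", "data": {
  "steps": [
    [0, 0, 0, 0],
    [0, 0, 0, 0],
    [0, 0, -40, 0],
    [0, 0, -50, 0],
    [0, 0, -40, 0]
  ],
  "claw": 100
}}

```text
time: 14.4
tool_pos: [0.5969, 0.1629, 0.2719]
tool_rot: [0.066, -0.166, 0.984, 0.008]
contact_force: [1.1, -0.6, 1.2]
gripper_width: 1.002
```

```bash
python3 q.py; python3 w.py w3; python3 fit.py w3; python3 - <<'E'
from plant import *;from h import *;import cv2
r,d=grab_frame('top');cv2.imwrite('pics/t2.png',r[:,:,::-1])
W=world(d,camera_params('top'));S=W[140:205,190:255].reshape(-1,3)
t=S[(S[:,2]>.165)&(S[:,2]<.2)];print('top cam cap',len(t),t.mean(0) if len(t) else '')
E
```

```text
psi -160.79 pos [0.5969 0.1629 0.2719] tilt z [ 0.1266  0.038  -0.9912] q6 -1.771
[[1, 0, 0, np.float64(7.3)], [1, 0, 0, np.float64(7.3)], [1, 0, 0, np.float64(7.3)], [1, 0, 0, np.float64(7.3)], [1, 0, 0, np.float64(7.3)], [1, -1, 0, np.float64(7.3)], [1, -1, 0, np.float64(7.3)], [1, -1, 0, np.float64(7.3)], [1, -1, 0, np.float64(7.3)], [0, -1, 0, np.float64(7.3)], [0, -1, 0, np.float64(7.3)]]
14.4 [ 1.07 -0.57  1.15] [-0.03  0.03 -0.  ] 1.002 0.009
drift 0.009
top n 2819 z 0.1788
flat normal deg mod60 44.5 widths [0.0461 0.0459 0.0458] centre [0.5852 0.1583]
flange 0.5881 0.1593 0.0469 0.1328
top cam cap 149 [0.5847499  0.16573492 0.18085369]
```

View pics/w3.png

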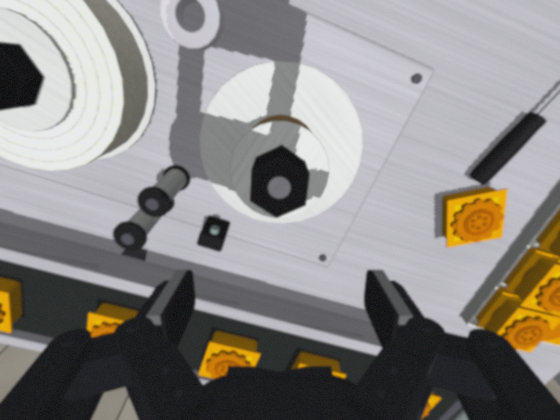

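The cap is still seated. Its normals are now at 44.5° mod 60, so it has turned either +15.5° or +75.5°. I'll check the hex angle in the earlier w2 data to tell which.

```bash
python3 fit.py w2; python3 - <<'E'
from h import *;import cv2
# finger/jaw-free check: hex edges in w2 image: front side faces by depth normals
W=np.load('pics/w2_W.npy')
for (u,v) in [(255,245),(310,245),(280,320)]:
    P=W[v-5:v+6,u-5:u+6].reshape(-1,3);P=P[np.isfinite(P).all(1)]
    if len(P)<20: print('few');continue
    c=P.mean(0);n=np.linalg.svd(P-c)[2][2];print((u,v),c.round(4),n.round(3),np.degrees(np.arctan2(n[1],n[0])).round(1)%180)
E
```

```text
top n 11594 z 0.1775
flat normal deg mod60 49.0 widths [0.079  0.0549 0.0482] centre [0.5856 0.1605]
flange 0.5872 0.1602 0.0468 0.1316
(255, 245) [0.5649 0.1618 0.1494] [-0.984  0.175 -0.036] 169.9
(310, 245) [0.5822 0.182  0.1459] [ 0.352 -0.936  0.008] 110.6
(280, 320) [0.5874 0.1589 0.1771] [ 0.052 -0.066  0.996] 128.6
```

At w2 the face normals put the cap at about +21°, beyond the 15° tightening stop. So anticlockwise loosens it and the cap is now at about +75.5°. Before regripping I need to remove the 7.5° tilt. I'll use the inner joint limit again, but approach it gently.

Call:
{"op": "step_arm", "data": {
  "steps": [
    [48, 4, -12, 0],
    [48, 4, -12, 0],
    [48, 4, -10, 0],
    [48, 4, -10, 0],
    [48, 4, -8, 0],
    [30, 2, -5, 0],
    [15, 1, -2, 0]
  ]
}}

```text
time: 15.2
tool_pos: [0.3103, 0.087, 0.2863]
tool_rot: [0.062, -0.163, 0.985, 0.007]
contact_force: [0.1, -0.1, -0.4]
gripper_width: 1.0
```

```bash
cat > q2.py <<'E'
from plant import *;from h import *
s=state();plan(s,[0.586,0.16,.25],194.5,48);print(s['time'],s['joint_pos'].round(3),s['contact_force'].round(1))
E
python3 q2.py
```

```text
psi -161.18 pos [0.3103 0.087  0.2863] tilt z [ 0.1204  0.0331 -0.9922] q6 -1.88
[[-47, -3, 6, np.float64(0.7)], [-47, -3, 6, np.float64(0.7)], [-47, -2, 6, np.float64(0.7)], [-48, -2, 6, np.float64(0.7)], [-48, -1, 6, np.float64(0.7)], [-48, 0, 6, np.float64(0.7)]]
15.2 [ 0.013 -0.909  2.221  0.032  1.708 -1.88 ] [ 0.1 -0.1 -0.4]
```

Call:
{"op": "step_arm", "data": {
  "steps": [
    [12, 0, -2, 0],
    [12, 0, -2, 0]
  ]
}}

```text
time: 15.4
tool_pos: [0.2851, 0.0784, 0.2851]
tool_rot: [0.062, -0.162, 0.985, 0.006]
contact_force: [-0.7, -0.9, -0.3]
gripper_width: 1.001
```

Call:
{"op": "step_arm", "data": {
  "steps": [
    [12, 0, -2, 0]
  ]
}}

```text
time: 15.5
tool_pos: [0.2809, 0.0763, 0.2856]
tool_rot: [0.057, -0.161, 0.985, 0.006]
contact_force: [0.2, 0.3, 0.1]
gripper_width: 0.999
```

Call:
{"op": "step_arm", "data": {
  "steps": [
    [12, 0, -2, 0]
  ]
}}

```text
time: 15.6
tool_pos: [0.2789, 0.0748, 0.2869]
tool_rot: [0.053, -0.161, 0.986, 0.005]
contact_force: [-0.4, -0.8, -0.3]
gripper_width: 0.999
```

Call:
{"op": "step_arm", "data": {
  "steps": [
    [12, 0, -2, 0]
  ]
}}

```text
time: 15.7
tool_pos: [0.2766, 0.0732, 0.2889]
tool_rot: [0.048, -0.16, 0.986, 0.005]
contact_force: [0.7, -0.1, 0.4]
gripper_width: 1.0
```

```bash
python3 q2.py
```

```text
psi -161.5 pos [0.2766 0.0732 0.2889] tilt z [ 0.094   0.0253 -0.9953] q6 -1.918
[[-46, -2, 6, np.float64(0.6)], [-46, -2, 6, np.float64(0.6)], [-46, -1, 6, np.float64(0.6)], [-46, -1, 6, np.float64(0.6)], [-46, 0, 6, np.float64(0.6)], [-46, 0, 6, np.float64(0.6)], [-46, 0, 6, np.float64(0.6)]]
15.7 [-0.032 -1.009  2.258  0.029  1.799 -1.918] [ 0.7 -0.1  0.4]
```

That works smoothly and without force. I'll continue with larger pushes.

Call:
{"op": "step_arm", "data": {
  "steps": [
    [25, 0, -2, 0],
    [25, 0, -2, 0],
    [25, 0, -2, 0]
  ]
}}

```text
time: 16.0
tool_pos: [0.2627, 0.0633, 0.2998]
tool_rot: [0.024, -0.161, 0.987, 0.003]
contact_force: [0.8, -0.3, 1.1]
gripper_width: 0.999
```

Call:
{"op": "step_arm", "data": {
  "steps": [
    [25, 0, 0, 0],
    [25, 0, 0, 0]
  ]
}}

```text
time: 16.2
tool_pos: [0.254, 0.0555, 0.3066]
tool_rot: [0.008, -0.161, 0.987, 0.002]
contact_force: [0.3, -0.2, 0.6]
gripper_width: 1.006
```

```bash
python3 q2.py
```

```text
psi -161.47 pos [0.254  0.0555 0.3066] tilt z [ 0.0156  0.0067 -0.9999] q6 -1.974
[[-43, -1, 7, np.float64(0.5)], [-44, 0, 7, np.float64(0.5)], [-44, 0, 7, np.float64(0.5)], [-44, 0, 7, np.float64(0.5)], [-44, 1, 7, np.float64(0.5)], [-43, 1, 7, np.float64(0.5)], [-43, 1, 7, np.float64(0.5)], [-43, 2, 7, np.float64(0.5)]]
16.2 [-0.083 -1.01   2.227  0.008  1.909 -1.974] [ 0.3 -0.2  0.6]
```

Call:
{"op": "step_arm", "data": {
  "steps": [
    [25, 0, 0, 0],
    [25, 0, 0, 0],
    [25, 0, 0, 0],
    [25, 0, 0, 0]
  ]
}}

```text
time: 16.6
tool_pos: [0.2357, 0.0361, 0.3256]
tool_rot: [-0.023, -0.161, 0.987, 0.002]
contact_force: [0.3, -0.7, -0.4]
gripper_width: 0.995
```

```bash
python3 q2.py
```

```text
psi -161.45 pos [0.2357 0.0361 0.3256] tilt z [-0.0464 -0.0044 -0.9989] q6 -2.05
[[-46, 1, 9, np.float64(0.5)], [-46, 1, 9, np.float64(0.5)], [-46, 2, 9, np.float64(0.5)], [-46, 2, 9, np.float64(0.5)], [-46, 2, 9, np.float64(0.5)], [-46, 3, 9, np.float64(0.5)], [-46, 3, 9, np.float64(0.5)], [-46, 4, 9, np.float64(0.5)]]
16.6 [-0.15  -1.01   2.196 -0.012  2.    -2.05 ] [ 0.3 -0.7 -0.4]
```

Call:
{"op": "step_arm", "data": {
  "steps": [
    [-48, 1, 5, 0],
    [-48, 1, 5, 0],
    [-48, 2, 5, 0],
    [-48, 2, 5, 0],
    [-48, 2, 5, 0],
    [-48, 3, 5, 0],
    [-46, 3, 5, 0],
    [-25, 2, 0, 0]
  ]
}}

```text
time: 17.4
tool_pos: [0.5831, 0.1626, 0.2869]
tool_rot: [-0.014, -0.157, 0.987, -0.003]
contact_force: [-0.3, 0.7, 0.0]
gripper_width: 0.999
```

```bash
sed -i 's/.25\],194.5,48/.137],194.5,40/' q2.py; python3 q2.py
```

```text
psi -161.91 pos [0.5831 0.1626 0.2869] tilt z [-0.0269 -0.0104 -0.9996] q6 -1.735
[[0, -1, 37, np.float64(0.9)], [-1, -1, 37, np.float64(0.9)], [-1, -1, 37, np.float64(0.9)], [-1, -1, 37, np.float64(0.9)]]
17.4 [ 0.152 -0.002  1.576 -0.006  1.595 -1.735] [-0.3  0.7  0. ]
```

Call:
{"op": "step_arm", "data": {
  "steps": [
    [-2, -2, 40, 1.2],
    [0, 0, 40, 1.2],
    [0, 0, 35, 1.2],
    [0, 0, 0, 0]
  ]
}}

```text
time: 17.8
tool_pos: [0.5876, 0.159, 0.1682]
tool_rot: [-0.015, -0.125, 0.992, -0.004]
contact_force: [-1.1, -1.0, -1.0]
gripper_width: 1.001
```

```bash
python3 q2.py
```

```text
psi -165.58 pos [0.5876 0.159  0.1682] tilt z [-0.0287 -0.0114 -0.9995] q6 -1.676
[[1, 1, 31, np.float64(-0.1)]]
17.8 [ 0.145  0.081  1.691 -0.007  1.4   -1.676] [-1.1 -1.  -1. ]
```

Call:
{"op": "step_arm", "data": {
  "steps": [
    [1, 1, 25, 0],
    [0, 0, 4, 0]
  ]
}}

```text
time: 18.0
tool_pos: [0.5869, 0.1585, 0.1412]
tool_rot: [-0.014, -0.126, 0.992, -0.004]
contact_force: [-0.6, -0.5, -0.4]
gripper_width: 1.0
```

Call:
{"op": "step_arm", "data": {
  "steps": [
    [0, 0, 1, 0],
    [0, 0, 1, 0],
    [0, 0, 1, 0],
    [0, 0, 0, 0]
  ],
  "claw": 0
}}

```text
time: 18.4
tool_pos: [0.5901, 0.1587, 0.1446]
tool_rot: [-0.011, -0.125, 0.992, -0.003]
contact_force: [2.1, 0.2, -11.1]
gripper_width: 0.53
```

```bash
python3 q2.py
```

```text
psi -165.67 pos [0.5901 0.1587 0.1446] tilt z [-0.0201 -0.0093 -0.9998] q6 -1.676
[[4, 2, 8, np.float64(-0.2)]]
18.4 [ 0.144  0.101  1.71  -0.007  1.352 -1.676] [  2.1   0.2 -11.1]
```

Call:
{"op": "step_arm", "data": {
  "steps": [
    [1, 0, 2, -7],
    [1, 0, 2, -7]
  ]
}}

```text
time: 18.6
tool_pos: [0.5915, 0.161, 0.1444]
tool_rot: [-0.005, -0.242, 0.97, 0.002]
contact_force: [8.7, 8.4, -5.5]
gripper_width: 0.529
```

```bash
python3 q.py
```

```text
psi -152.03 pos [0.5915 0.161  0.1444] tilt z [-1.040e-02  7.000e-04 -9.999e-01] q6 -1.916
[[0, 0, 0, np.float64(7.4)], [0, 0, 0, np.float64(7.4)], [0, 0, 0, np.float64(7.4)], [0, 0, 0, np.float64(7.4)], [0, 0, 0, np.float64(7.4)], [0, 0, 0, np.float64(7.4)], [0, 0, 0, np.float64(7.4)], [0, 0, 0, np.float64(7.4)], [0, 0, 0, np.float64(7.4)], [0, 0, 0, np.float64(7.4)], [0, 0, 0, np.float64(7.4)], [0, 0, 0, np.float64(7.4)]]
18.6 [ 8.72  8.37 -5.49] [ 0.89 -0.9  -2.42] 0.529 -1.184
```

Call:
{"op": "step_arm", "data": {
  "steps": [
    [1, 0, 2, -7],
    [1, 0, 2, -7]
  ]
}}

```text
time: 18.8
tool_pos: [0.5935, 0.1641, 0.1447]
tool_rot: [0.002, -0.353, 0.936, 0.007]
contact_force: [-5.3, 6.6, 5.7]
gripper_width: 0.532
```

```bash
python3 q.py
```

```text
psi -138.67 pos [0.5935 0.1641 0.1447] tilt z [-2.000e-04  1.450e-02 -9.999e-01] q6 -2.153
[[1, 0, 0, np.float64(7.9)], [1, 0, 0, np.float64(7.9)], [1, 0, 0, np.float64(7.9)], [1, 0, 0, np.float64(7.9)], [1, 0, 0, np.float64(7.9)], [1, 0, 0, np.float64(7.9)], [0, 0, 0, np.float64(7.9)], [0, 0, 0, np.float64(7.9)], [0, 0, 0, np.float64(7.9)], [0, -1, 0, np.float64(7.9)], [0, -1, 0, np.float64(7.9)], [0, -1, 0, np.float64(7.9)], [0, -1, 0, np.float64(7.9)]]
18.8 [-5.26  6.62  5.67] [ 0.56  1.19 -4.01] 0.532 -1.203
```

```bash
python3 w.py w4; python3 q.py|tail -1; python3 fit.py w4
```

```text
drift 0.0001
18.85 [1.92 8.52 0.29] [ 1.04 -0.29 -1.63] 0.529 0.132
top n 11079 z 0.1782
flat normal deg mod60 2.0 widths [0.054  0.0491 0.0718] centre [0.5903 0.1596]
flange 0.5894 0.1612 0.0469 0.1317
```

View pics/w4.png

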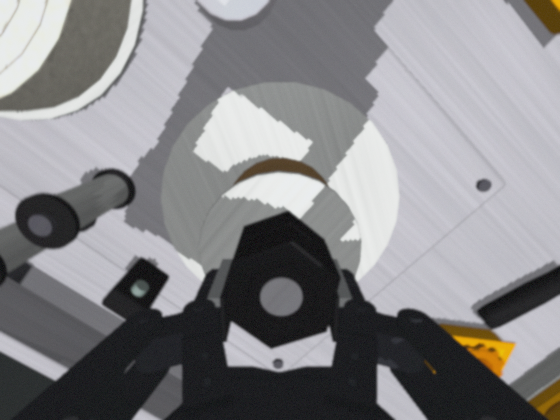

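```bash
cat > hexa.py <<'E'
import sys
from h import *
W=np.load(f'pics/{sys.argv[1]}_W.npy')
def nrm(u,v,k=5):
    P=W[v-k:v+k+1,u-k:u+k+1].reshape(-1,3);P=P[np.isfinite(P).all(1)];c=P.mean(0);return c,np.linalg.svd(P-c)[2][2]
for u,v in eval(sys.argv[2]):
    c,n=nrm(u,v);print((u,v),c.round(4),n.round(3),(np.degrees(np.arctan2(n[1],n[0]))%60).round(1))
t=W.reshape(-1,3);t=t[np.isfinite(t).all(1)];t=t[(np.abs(t[:,2]-.178)<.006)&(np.hypot(t[:,0]-.588,t[:,1]-.16)<.012)]
c=t.mean(0);n=np.linalg.svd(t-c,full_matrices=False)[2][2];print('top plane',len(t),c.round(4),n.round(3))
E
python3 hexa.py w4 "[(262,240),(258,255),(310,245),(320,255)]"; python3 hexa.py w2 "[(258,250),(310,250)]"
python3 hexa.py w1 "[]";python3 hexa.py w3 "[]"
```

```text
(262, 240) [0.5776 0.1394 0.1654] [0.484 0.873 0.061] 1.0
(258, 255) [0.5793 0.1393 0.1773] [-0.154 -0.586  0.795] 15.3
(310, 245) [0.5652 0.1568 0.1662] [-0.999 -0.015 -0.044] 0.8
(320, 255) [0.565  0.1622 0.1692] [-1.    -0.008 -0.028] 0.5
top plane 2155 [0.5876 0.1596 0.1776] [-0.038 -0.034  0.999]
(258, 250) [0.565  0.1637 0.156 ] [ 0.985 -0.169  0.032] 50.2
(310, 250) [0.5814 0.1816 0.1517] [-0.345  0.939 -0.004] 50.2
top plane 2163 [0.5874 0.1604 0.1768] [-0.02   0.007  1.   ]
top plane 385 [0.5879 0.1603 0.1757] [0.028 0.02  0.999]
top plane 667 [0.5878 0.16   0.1785] [ 0.041  0.01  -0.999]
```

The cap has gone from 104.5° to about 121°, roughly +92° in total. The jaws have slipped 10° ahead of it and the tool has drifted 6 mm along its −x. I'll open, recentre, realign and regrip.

Call:
{"op": "step_arm", "data": {
  "steps": [
    [0, 0, 0, 2],
    [2, 0, 1, 3],
    [4, 0, 3, 4],
    [0, 0, 2, 1.5]
  ],
  "claw": 80
}}

```text
time: 19.25
tool_pos: [0.5915, 0.1614, 0.1439]
tool_rot: [0.006, -0.267, 0.964, 0.006]
contact_force: [-1.2, 0.4, -0.0]
gripper_width: 0.799
```

```bash
sed -i 's/194.5/210.8/;s/.586,0.16,/0.587,0.16,/' q2.py; python3 q2.py; python3 w.py w5; python3 fit.py w5;  python3 hexa.py w5 "[(262,240),(310,245)]"
```

```text
psi -149.06 pos [0.5915 0.1614 0.1439] tilt z [ 0.0084  0.0155 -0.9998] q6 -1.976
[[5, 1, 7, np.float64(0.1)]]
19.25 [ 0.138  0.085  1.729  0.015  1.317 -1.976] [-1.2  0.4 -0. ]
drift 0.0001
top n 11042 z 0.1782
flat normal deg mod60 4.5 widths [0.0542 0.0592 0.0789] centre [0.5898 0.1608]
flange 0.5897 0.1607 0.0469 0.1319
(262, 240) [0.5745 0.1415 0.1568] [0.491 0.869 0.059] 0.6
(310, 245) [0.5657 0.1629 0.1553] [-0.999 -0.018 -0.046] 1.0
top plane 2127 [0.5874 0.1597 0.1777] [ 0.049  0.028 -0.998]
```

Call:
{"op": "step_arm", "data": {
  "steps": [
    [5, 1, 6, 0],
    [0, 0, 2, 0],
    [0, 0, 2, 0],
    [0, 0, 1, 0]
  ],
  "claw": 0
}}

```text
time: 19.7
tool_pos: [0.5873, 0.1592, 0.1371]
tool_rot: [0.007, -0.268, 0.964, 0.006]
contact_force: [-1.1, -0.2, 1.8]
gripper_width: 0.53
```

Call:
{"op": "step_arm", "data": {
  "steps": [
    [2, 0, 1, -5]
  ]
}}

```text
time: 19.8
tool_pos: [0.587, 0.1593, 0.1372]
tool_rot: [0.009, -0.306, 0.952, 0.007]
contact_force: [6.8, 7.3, -0.7]
gripper_width: 0.538
```

```bash
python3 q2.py;python3 q.py|tail -1
```

```text
psi -144.35 pos [0.587  0.1593 0.1372] tilt z [ 0.0134  0.0187 -0.9997] q6 -2.063
[[0, 1, 0, np.float64(4.9)]]
19.8 [ 0.135  0.077  1.749  0.017  1.3   -2.063] [ 6.8  7.3 -0.7]
19.8 [ 6.8   7.32 -0.71] [ 0.97 -1.29 -4.91] 0.538 -0.83
```

Call:
{"op": "step_arm", "data": {
  "steps": [
    [2, 0, 1, -5]
  ]
}}

```text
time: 19.9
tool_pos: [0.586, 0.1588, 0.1373]
tool_rot: [0.011, -0.344, 0.939, 0.008]
contact_force: [2.1, 3.5, 4.0]
gripper_width: 0.536
```

```bash
python3 q2.py;python3 q.py|tail -1;python3 w.py w6;   python3 hexa.py w6 "[(262,240),(310,245)]"
```

```text
psi -139.82 pos [0.586  0.1588 0.1373] tilt z [ 0.0149  0.0226 -0.9996] q6 -2.145
[[-1, 0, 0, np.float64(4.7)], [-1, 0, 0, np.float64(4.7)]]
19.9 [ 0.133  0.073  1.753  0.021  1.298 -2.145] [2.1 3.5 4. ]
19.9 [2.14 3.51 3.98] [ 0.51 -0.07 -3.04] 0.536 -0.884
drift 0.0
(262, 240) [0.5786 0.1404 0.1344] [ 0.463  0.883 -0.074] 2.4
(310, 245) [0.5649 0.1625 0.1329] [ 0.838 -0.187 -0.513] 47.4
top plane 2192 [0.5874 0.1595 0.1777] [-0.045 -0.039  0.998]
```

Torque jumps to 4.9 Nm at once while the cap stays at 121°, so this is the second hard stop. I'll turn back to square up the grip and lift gently.

Call:
{"op": "step_arm", "data": {
  "steps": [
    [0, 0, 0, 4.5],
    [0, 0, 0, 4.5],
    [0, 0, -5, 0],
    [0, 0, -5, 0]
  ]
}}

```text
time: 20.35
tool_pos: [0.5842, 0.1575, 0.1373]
tool_rot: [0.009, -0.267, 0.964, 0.009]
contact_force: [14.0, 3.4, -20.3]
gripper_width: 0.532
```

```bash
python3 q.py
```

```text
psi -149.03 pos [0.5842 0.1575 0.1373] tilt z [ 0.0133  0.0214 -0.9997] q6 -1.985
[[0, 0, 0, np.float64(7.7)], [0, 0, 0, np.float64(7.7)], [0, 0, 0, np.float64(7.7)], [0, 0, 0, np.float64(7.7)], [0, 0, 0, np.float64(7.7)], [0, 0, 0, np.float64(7.7)], [0, 0, 0, np.float64(7.7)], [0, 0, 0, np.float64(7.7)], [0, 0, 0, np.float64(7.7)], [0, 0, 0, np.float64(7.7)], [0, 0, 0, np.float64(7.7)], [0, 0, 0, np.float64(7.7)]]
20.35 [ 14.01   3.44 -20.28] [ 0.44 -2.33 -1.15] 0.532 0.018
```

The lift was held at 20 N with some sideways force. I'll recentre, back off 5° from the stop, and try again.

Call:
{"op": "step_arm", "data": {
  "steps": [
    [-3, 0, 2, 3],
    [-2, 0, 1, 3],
    [0, 0, 0, 0]
  ]
}}

```text
time: 20.65
tool_pos: [0.584, 0.1574, 0.1368]
tool_rot: [0.0, -0.219, 0.976, 0.006]
contact_force: [3.2, 1.7, -3.9]
gripper_width: 0.533
```

```bash
python3 q.py|sed 2d
```

```text
psi -154.71 pos [0.584  0.1574 0.1368] tilt z [-0.002   0.0127 -0.9999] q6 -1.881
20.65 [ 3.23  1.66 -3.89] [ 0.52 -0.77 -1.15] 0.533 -0.018
```

Call:
{"op": "step_arm", "data": {
  "steps": [
    [0, 0, -6, 0],
    [0, 0, -6, 0]
  ]
}}

```text
time: 20.85
tool_pos: [0.5837, 0.1573, 0.1369]
tool_rot: [0.002, -0.218, 0.976, 0.007]
contact_force: [16.4, 3.5, -25.5]
gripper_width: 0.535
```

```bash
python3 q.py|sed 2d; python3 w.py w7;python3 hexa.py w7 "[(262,240),(310,245)]";python3 fit.py w7|tail -1
```

```text
psi -154.83 pos [0.5837 0.1573 0.1369] tilt z [ 1.000e-04  1.470e-02 -9.999e-01] q6 -1.88
20.85 [ 16.4    3.51 -25.48] [ 0.53 -2.69 -0.97] 0.535 0.003
drift 0.0
(262, 240) [0.5725 0.1419 0.1325] [ 0.281  0.836 -0.472] 11.4
(310, 245) [0.5644 0.1666 0.1325] [ 0.293 -0.123 -0.948] 37.3
top plane 2175 [0.5873 0.1597 0.1774] [-0.035 -0.011  0.999]
flange 0.5879 0.1594 0.0467 0.1316
```

It doesn't rise at all, so it behaves like a tightened cap. I'll try clockwise, watching torque and hex angle.

Call:
{"op": "step_arm", "data": {
  "steps": [
    [0, 0, 3, 0],
    [0, 0, 1, 7],
    [0, 0, 1, 7]
  ]
}}

```text
time: 21.2
tool_pos: [0.5821, 0.1572, 0.1363]
tool_rot: [-0.003, -0.097, 0.995, 0.007]
contact_force: [-3.3, 2.3, -0.1]
gripper_width: 0.53
```

```bash
python3 q.py|sed 2d
```

```text
psi -168.9 pos [0.5821 0.1572 0.1363] tilt z [-0.0071  0.0125 -0.9999] q6 -1.634
21.2 [-3.26  2.26 -0.09] [0.28 0.61 0.02] 0.53 1.219
```

Call:
{"op": "step_arm", "data": {
  "steps": [
    [0, 0, 1, 7],
    [0, 0, 1, 7]
  ]
}}

```text
time: 21.4
tool_pos: [0.5812, 0.1579, 0.136]
tool_rot: [-0.005, 0.027, 1.0, 0.006]
contact_force: [-2.4, 1.8, 4.8]
gripper_width: 0.534
```

```bash
python3 q.py|sed 2d; python3 w.py w8;python3 hexa.py w8 "[(258,262),(308,262),(262,250),(302,250)]";python3 fit.py w8|tail -1
```

```text
psi 176.89 pos [0.5812 0.1579 0.136 ] tilt z [-0.0095  0.0123 -0.9999] q6 -1.384
21.4 [-2.42  1.75  4.76] [0.14 0.5  0.15] 0.534 1.232
drift 0.0001
(258, 262) [0.5652 0.1489 0.1545] [-0.883 -0.469 -0.019] 28.0
(308, 262) [0.5686 0.1725 0.1505] [ 0.841 -0.541  0.015] 27.2
(262, 250) [0.5647 0.1503 0.1426] [0.89  0.456 0.025] 27.1
(302, 250) [0.5674 0.1706 0.1395] [-0.845  0.535 -0.008] 27.7
top plane 2184 [0.5875 0.1602 0.1765] [-0.006  0.017  1.   ]
flange 0.5844 0.1584 0.0468 0.1314
```

View pics/w8.png

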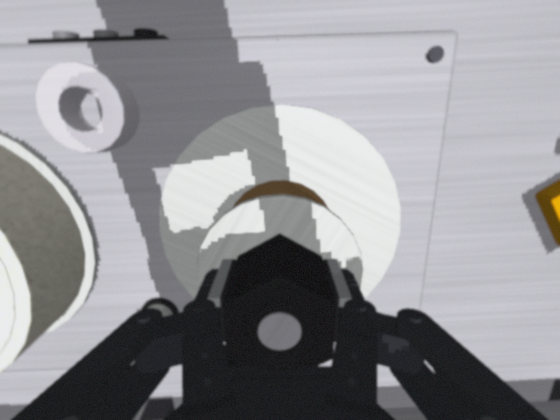

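Call:
{"op": "step_arm", "data": {
  "steps": [
    [-2, 0, 1, 8],
    [-1, 0, 1, 8],
    [-1, 0, 1, 8]
  ]
}}

```text
time: 21.75
tool_pos: [0.5816, 0.1599, 0.1356]
tool_rot: [-0.011, 0.236, 0.972, 0.005]
contact_force: [-5.4, 3.3, 6.4]
gripper_width: 0.536
```

```bash
python3 q.py|sed 2d
```

```text
psi 152.73 pos [0.5816 0.1599 0.1356] tilt z [-0.0192  0.0146 -0.9997] q6 -0.962
21.75 [-5.38  3.33  6.43] [0.27 1.02 0.22] 0.536 1.386
```

Call:
{"op": "step_arm", "data": {
  "steps": [
    [-1, 0, 1, 8],
    [-1, 0, 1, 8]
  ]
}}

```text
time: 21.95
tool_pos: [0.5826, 0.1609, 0.1354]
tool_rot: [-0.013, 0.369, 0.929, 0.004]
contact_force: [-2.3, 3.6, 4.0]
gripper_width: 0.526
```

```bash
python3 q.py|sed 2d; python3 w.py w9;python3 hexa.py w9 "[(258,262),(308,262),(262,250),(302,250)]";python3 fit.py w9|tail -1
```

```text
psi 136.66 pos [0.5826 0.1609 0.1354] tilt z [-0.0205  0.0171 -0.9996] q6 -0.682
21.95 [-2.26  3.6   4.01] [0.64 0.23 0.17] 0.526 1.384
drift 0.0002
(258, 262) [0.565  0.1647 0.1543] [ 0.974 -0.225  0.001] 47.0
(308, 262) [0.5828 0.1805 0.1501] [-0.276  0.961  0.004] 46.0
(262, 250) [0.5653 0.1661 0.1425] [ 0.969 -0.247  0.011] 45.7
(302, 250) [0.5804 0.1799 0.1391] [-0.306  0.952  0.003] 47.8
top plane 2172 [0.5875 0.1605 0.1757] [0.009 0.04  0.999]
flange 0.5861 0.1585 0.0466 0.1311
```

Call:
{"op": "step_arm", "data": {
  "steps": [
    [-1, 0, 1, 7],
    [-1, 0, 1, 7]
  ]
}}

```text
time: 22.2
tool_pos: [0.5839, 0.1621, 0.1356]
tool_rot: [-0.014, 0.479, 0.878, 0.005]
contact_force: [-4.4, 3.3, 6.8]
gripper_width: 0.534
```

```bash
python3 q.py|sed 2d
```

```text
psi 122.72 pos [0.5839 0.1621 0.1356] tilt z [-0.0202  0.0215 -0.9996] q6 -0.44
22.2 [-4.39  3.31  6.76] [0.62 0.5  0.12] 0.534 1.168
```

Call:
{"op": "step_arm", "data": {
  "steps": [
    [-1, 0, 1, 7],
    [-1, 0, 1, 7]
  ]
}}

```text
time: 22.4
tool_pos: [0.585, 0.1629, 0.1357]
tool_rot: [-0.015, 0.581, 0.814, 0.005]
contact_force: [-2.8, 3.9, 4.7]
gripper_width: 0.529
```

```bash
python3 q.py|sed 2d; python3 w.py w10;python3 hexa.py w10 "[(258,262),(308,262),(262,250),(302,250)]";python3 fit.py w10|tail -1
```

```text
psi 108.92 pos [0.585  0.1629 0.1357] tilt z [-0.0191  0.0254 -0.9995] q6 -0.201
22.4 [-2.82  3.9   4.74] [0.62 0.18 0.11] 0.529 1.182
drift 0.0001
(258, 262) [0.5713 0.1747 0.1548] [ 0.756 -0.655 -0.003] 19.1
(308, 262) [0.5943 0.1803 0.1502] [-0.176 -0.984  0.003] 19.9
(262, 250) [0.5721 0.1758 0.143 ] [ 0.752 -0.659  0.002] 18.8
(302, 250) [0.5918 0.1809 0.1394] [-0.171 -0.985  0.002] 20.2
top plane 2199 [0.5878 0.1606 0.1759] [0.014 0.034 0.999]
flange 0.5866 0.1601 0.047 0.1315
```

Call:
{"op": "step_arm", "data": {
  "steps": [
    [-1, 0, 1, 7],
    [-1, 0, 1, 7]
  ]
}}

```text
time: 22.65
tool_pos: [0.5863, 0.1633, 0.1359]
tool_rot: [-0.016, 0.675, 0.738, 0.005]
contact_force: [-1.6, 5.0, 4.3]
gripper_width: 0.532
```

```bash
python3 q.py|sed 2d
```

```text
psi 95.06 pos [0.5863 0.1633 0.1359] tilt z [-0.0162  0.0296 -0.9994] q6 0.038
22.65 [-1.59  5.01  4.31] [0.69 0.08 0.11] 0.532 1.16
```

Call:
{"op": "step_arm", "data": {
  "steps": [
    [-1, 0, 1, 6]
  ]
}}

```text
time: 22.75
tool_pos: [0.587, 0.1634, 0.1359]
tool_rot: [-0.016, 0.712, 0.702, 0.006]
contact_force: [-1.0, 4.1, 4.0]
gripper_width: 0.529
```

```bash
python3 q.py|sed 2d; python3 w.py w11;python3 hexa.py w11 "[(258,262),(308,262),(262,250),(302,250)]";python3 fit.py w11|tail -1
```

```text
psi 89.22 pos [0.587  0.1634 0.1359] tilt z [-0.0141  0.0315 -0.9994] q6 0.139
22.75 [-0.95  4.12  3.96] [ 0.58 -0.04  0.18] 0.529 0.994
drift 0.0001
(258, 262) [0.5781 0.1793 0.1549] [-0.488  0.873  0.008] 59.2
(308, 262) [0.6017 0.1769 0.1503] [0.521 0.854 0.007] 58.6
(262, 250) [0.5792 0.1802 0.1433] [-0.486  0.874  0.016] 59.1
(302, 250) [0.5995 0.1783 0.1394] [-0.495 -0.869  0.   ] 0.3
top plane 2176 [0.588  0.1607 0.1761] [0.009 0.029 1.   ]
flange 0.5876 0.159 0.0469 0.1316
```

The cap has now turned 121° clockwise freely, about −90° from its start, so this reel has the left-hand thread. I'll continue to the second stop.

Call:
{"op": "step_arm", "data": {
  "steps": [
    [-1, 0, 1, 6],
    [-1, 0, 1, 6]
  ]
}}

```text
time: 23.0
tool_pos: [0.588, 0.1628, 0.136]
tool_rot: [-0.016, 0.78, 0.626, 0.006]
contact_force: [-2.6, 3.6, 6.4]
gripper_width: 0.533
```

```bash
python3 q.py|sed 2d
```

```text
psi 77.53 pos [0.588  0.1628 0.136 ] tilt z [-0.0104  0.0334 -0.9994] q6 0.341
23.0 [-2.58  3.61  6.41] [0.47 0.3  0.16] 0.533 0.975
```

Call:
{"op": "step_arm", "data": {
  "steps": [
    [-1, 0, 1, 6]
  ]
}}

```text
time: 23.1
tool_pos: [0.5885, 0.1631, 0.1361]
tool_rot: [-0.017, 0.81, 0.586, 0.007]
contact_force: [-0.8, 7.0, 4.6]
gripper_width: 0.532
```

```bash
python3 q.py|sed 2d; python3 w.py w12;python3 hexa.py w12 "[(258,262),(308,262),(262,250),(302,250)]"
```

```text
psi 71.74 pos [0.5885 0.1631 0.1361] tilt z [-0.008   0.036  -0.9993] q6 0.441
23.1 [-0.84  7.03  4.65] [ 1.03 -0.11  0.4 ] 0.532 0.979
drift 0.0
(258, 262) [0.5849 0.181  0.1552] [-0.208  0.978  0.006] 42.0
(308, 262) [0.6067 0.1717 0.1504] [-0.75  -0.661  0.007] 41.4
(262, 250) [0.5861 0.1815 0.1434] [-0.21   0.978  0.009] 42.1
(302, 250) [0.6049 0.1737 0.1396] [-0.742 -0.67  -0.005] 42.1
top plane 2195 [0.5882 0.1606 0.1763] [0.014 0.028 0.999]
```

Call:
{"op": "step_arm", "data": {
  "steps": [
    [-1, 0, 1, 6]
  ]
}}

```text
time: 23.25
tool_pos: [0.589, 0.1631, 0.136]
tool_rot: [-0.017, 0.838, 0.545, 0.008]
contact_force: [-0.4, 3.9, 4.2]
gripper_width: 0.526
```

```bash
python3 q.py|sed 2d
```

```text
psi 66.07 pos [0.589  0.1631 0.136 ] tilt z [-0.0053  0.0368 -0.9993] q6 0.539
23.25 [-0.37  3.95  4.21] [ 0.54 -0.14  2.35] 0.526 1.005
```

Call:
{"op": "step_arm", "data": {
  "steps": [
    [-1, 0, 1, 6]
  ]
}}

```text
time: 23.35
tool_pos: [0.5893, 0.1628, 0.136]
tool_rot: [-0.016, 0.862, 0.506, 0.008]
contact_force: [-0.2, 3.0, 3.8]
gripper_width: 0.532
```

```bash
python3 q.py|sed 2d; python3 w.py w13;python3 hexa.py w13 "[(258,262),(308,262),(262,250),(302,250)]"
```

```text
psi 60.76 pos [0.5893 0.1628 0.136 ] tilt z [-0.0028  0.0359 -0.9994] q6 0.632
23.35 [-0.23  2.96  3.83] [ 0.39 -0.17  3.64] 0.532 0.898
drift 0.0004
(258, 262) [0.5892 0.1812 0.1552] [-0.068  0.998  0.006] 33.9
(308, 262) [0.6088 0.1681 0.1509] [-0.843 -0.538 -0.002] 32.5
(262, 250) [0.5904 0.1814 0.1435] [-0.084  0.996  0.006] 34.8
(302, 250) [0.6074 0.1702 0.1396] [-0.84  -0.543  0.003] 32.9
top plane 2196 [0.5884 0.1605 0.1762] [0.014 0.025 1.   ]
```

Torque has climbed to 3.6 Nm, so this is the second stop at about 147° from the first. I'll ease back 2° and lift.

Call:
{"op": "step_arm", "data": {
  "steps": [
    [0, 0, 0, -3],
    [0, 0, -5, 0],
    [0, 0, -5, 0],
    [0, 0, -5, 0]
  ]
}}

```text
time: 23.8
tool_pos: [0.5878, 0.1636, 0.1367]
tool_rot: [-0.017, 0.843, 0.537, 0.009]
contact_force: [11.5, 4.7, -17.5]
gripper_width: 0.528
```

```bash
python3 q.py|sed 2d
```

```text
psi 64.96 pos [0.5878 0.1636 0.1367] tilt z [-0.0033  0.039  -0.9992] q6 0.558
23.8 [ 11.54   4.71 -17.54] [ 0.95 -1.93  0.83] 0.528 -0.073
```

Call:
{"op": "step_arm", "data": {
  "steps": [
    [0, 0, -10, 1]
  ]
}}

```text
time: 23.9
tool_pos: [0.5872, 0.1636, 0.1381]
tool_rot: [-0.018, 0.846, 0.533, 0.009]
contact_force: [19.9, 6.1, -39.1]
gripper_width: 0.531
```

Call:
{"op": "step_arm", "data": {
  "steps": [
    [0, 0, -15, 1]
  ]
}}

```text
time: 24.0
tool_pos: [0.5859, 0.1641, 0.1421]
tool_rot: [-0.02, 0.849, 0.528, 0.009]
contact_force: [23.4, 12.6, -45.6]
gripper_width: 0.53
```

```bash
python3 q.py|sed 2d; python3 w.py w14;python3 hexa.py w14 "[(258,262),(308,262),(262,250),(302,250)]";python3 fit.py w14|tail -1
```

```text
psi 63.75 pos [0.5859 0.1641 0.1421] tilt z [-0.0056  0.0426 -0.9991] q6 0.578
24.0 [ 23.43  12.6  -45.65] [ 2.14 -4.01  1.13] 0.53 0.095
drift 0.0017
(258, 262) [0.5848 0.1822 0.1611] [-0.109  0.994  0.025] 36.3
(308, 262) [0.6052 0.1703 0.1572] [-0.802 -0.597 -0.008] 36.6
(262, 250) [0.5862 0.1828 0.15  ] [-0.108  0.994  0.033] 36.2
(302, 250) [0.6037 0.1727 0.1466] [0.822 0.569 0.02 ] 34.7
top plane 2145 [0.5879 0.1604 0.1821] [ 0.047 -0.007  0.999]
flange 0.5851 0.1608 0.0468 0.1374
```

It's rising: the top is up 6 mm. A sideways pull is adding load, so I'll recentre, turn lightly into the stop and keep lifting.

Call:
{"op": "step_arm", "data": {
  "steps": [
    [0, 3, 0, 2],
    [0, 2, -6, 2]
  ]
}}

```text
time: 24.25
tool_pos: [0.5863, 0.1652, 0.1453]
tool_rot: [-0.026, 0.863, 0.505, 0.004]
contact_force: [12.6, 8.6, -36.3]
gripper_width: 0.532
```

```bash
python3 q.py|sed 2d
```

```text
psi 60.61 pos [0.5863 0.1652 0.1453] tilt z [-0.0184  0.0488 -0.9986] q6 0.629
24.25 [ 12.61   8.61 -36.3 ] [ 1.51 -2.41 -0.18] 0.532 0.319
```

Call:
{"op": "step_arm", "data": {
  "steps": [
    [0, 2, -10, 1]
  ]
}}

```text
time: 24.35
tool_pos: [0.5862, 0.1653, 0.1456]
tool_rot: [-0.028, 0.866, 0.499, 0.003]
contact_force: [21.9, 11.9, -48.4]
gripper_width: 0.531
```

```bash
python3 q.py|sed 2d; python3 w.py w15;python3 hexa.py w15 "[(258,262),(308,262),(262,250),(302,250)]";python3 fit.py w15 .183|tail -1
```

```text
psi 59.83 pos [0.5862 0.1653 0.1456] tilt z [-0.0221  0.0523 -0.9984] q6 0.64
24.35 [ 21.9   11.91 -48.4 ] [ 2.03 -3.83  0.05] 0.531 0.076
drift 0.0001
(258, 262) [0.5868 0.1834 0.1651] [-0.038  0.998  0.044] 32.2
(308, 262) [0.6062 0.1702 0.1605] [-0.831 -0.556  0.001] 33.8
(262, 250) [0.588  0.1839 0.154 ] [-0.045  0.998  0.042] 32.6
(302, 250) [0.6047 0.1727 0.15  ] [-0.855 -0.518 -0.001] 31.2
top plane 48 [0.5934 0.1539 0.1838] [-0.005  0.008 -1.   ]
flange 0.5853 0.1622 0.0468 0.1416
```

View pics/w15.png

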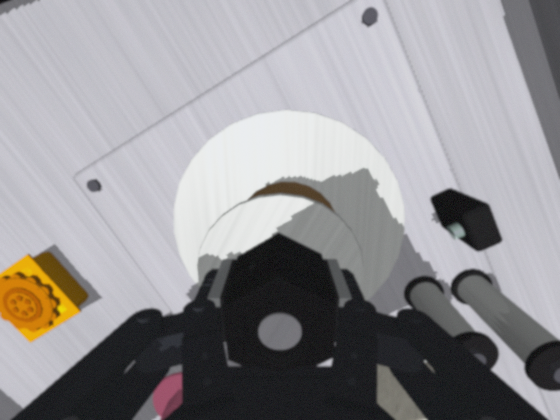

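It's up 10 mm and binding from tilt and side load. I'll relax, look at the residual load, and correct sideways.

Call:
{"op": "step_arm", "data": {
  "steps": [
    [0, 0, 2, -2],
    [0, 0, 0, 0]
  ]
}}

```text
time: 24.6
tool_pos: [0.5863, 0.1654, 0.1451]
tool_rot: [-0.028, 0.854, 0.52, 0.003]
contact_force: [-0.9, 0.8, -1.1]
gripper_width: 0.533
```

```bash
python3 q.py|sed 2d; python3 w.py w16; python3 fit.py w16 .188|tail -1
```

```text
psi 62.59 pos [0.5863 0.1654 0.1451] tilt z [-0.0244  0.0515 -0.9984] q6 0.593
24.6 [-0.85  0.78 -1.07] [ 0.04 -0.15  0.79] 0.533 -0.04
drift 0.0001
flange 0.5852 0.1621 0.0468 0.1411
```

Call:
{"op": "step_arm", "data": {
  "steps": [
    [3, 3, -10, 1]
  ]
}}

```text
time: 24.75
tool_pos: [0.5862, 0.1651, 0.1455]
tool_rot: [-0.03, 0.857, 0.514, -0.003]
contact_force: [7.3, 3.5, -56.7]
gripper_width: 0.526
```

Call:
{"op": "step_arm", "data": {
  "steps": [
    [3, 3, -12, 2]
  ]
}}

```text
time: 24.85
tool_pos: [0.5863, 0.1651, 0.1456]
tool_rot: [-0.031, 0.865, 0.501, -0.008]
contact_force: [11.4, 4.6, -42.8]
gripper_width: 0.529
```

Call:
{"op": "step_arm", "data": {
  "steps": [
    [3, 3, -12, -2]
  ]
}}

```text
time: 24.95
tool_pos: [0.5861, 0.1649, 0.1458]
tool_rot: [-0.034, 0.855, 0.517, -0.014]
contact_force: [4.5, 3.7, -32.2]
gripper_width: 0.529
```

```bash
python3 q.py|sed 2d; python3 w.py w17; python3 fit.py w17 .19|tail -1
```

```text
psi 62.25 pos [0.5861 0.1649 0.1458] tilt z [-0.0592  0.0439 -0.9973] q6 0.601
24.95 [  4.46   3.72 -32.19] [ 0.28 -1.53 -0.19] 0.529 -0.398
drift 0.0001
flange 0.5846 0.162 0.0466 0.1416
```

It's firmly held, possibly jammed against the stop. I'll back off about 7° within the 15° release window and try again.

Call:
{"op": "step_arm", "data": {
  "steps": [
    [0, 0, 3, -4],
    [0, 0, 1, -4],
    [0, 0, 0, 0]
  ]
}}

```text
time: 25.3
tool_pos: [0.586, 0.1643, 0.1381]
tool_rot: [-0.036, 0.814, 0.58, -0.013]
contact_force: [-2.7, 2.3, 6.3]
gripper_width: 0.529
```

```bash
python3 q.py|sed 2d; python3 w.py w18; python3 fit.py w18 .188|tail -1;python3 hexa.py w18 "[(258,262),(308,262),(262,250),(302,250)]"
```

```text
psi 70.85 pos [0.586  0.1643 0.1381] tilt z [-0.0624  0.0432 -0.9971] q6 0.45
25.3 [-2.72  2.26  6.28] [0.34 0.16 0.12] 0.529 0.009
drift 0.0
flange 0.5819 0.166 0.0418 0.1374
(258, 262) [0.5837 0.1821 0.1575] [-0.214  0.976  0.028] 42.4
(308, 262) [0.6051 0.1726 0.1519] [-0.737 -0.675  0.026] 42.5
(262, 250) [0.5844 0.1827 0.146 ] [-0.226  0.973  0.044] 43.1
(302, 250) [0.6028 0.1748 0.1414] [-0.748 -0.664  0.017] 41.6
top plane 2146 [0.5883 0.1607 0.178 ] [ 0.069 -0.002  0.998]
```

Call:
{"op": "step_arm", "data": {
  "steps": [
    [1, 2, -8, 0],
    [1, 2, -8, 0]
  ]
}}

```text
time: 25.55
tool_pos: [0.5886, 0.163, 0.1505]
tool_rot: [-0.037, 0.815, 0.579, -0.017]
contact_force: [-3.9, 0.0, -5.2]
gripper_width: 0.534
```

```bash
python3 q.py|sed 2d
```

```text
psi 70.74 pos [0.5886 0.163  0.1505] tilt z [-0.0708  0.0406 -0.9967] q6 0.451
25.55 [-3.86  0.04 -5.16] [0.   0.43 0.07] 0.534 0.004
```

Now it lifts freely at about 5 N. I'll continue up.

Call:
{"op": "step_arm", "data": {
  "steps": [
    [0, 0, -8, 0],
    [0, 0, -8, 0],
    [0, 0, -10, 0]
  ]
}}

```text
time: 25.85
tool_pos: [0.591, 0.1611, 0.1782]
tool_rot: [-0.037, 0.815, 0.578, -0.017]
contact_force: [0.8, -0.0, -1.6]
gripper_width: 0.528
```

```bash
python3 q.py|sed 2d
```

```text
psi 70.67 pos [0.591  0.1611 0.1782] tilt z [-0.0707  0.0396 -0.9967] q6 0.452
25.85 [ 0.83 -0.02 -1.6 ] [-0.07 -0.08 -0.03] 0.528 0.002
```

Load is −1.6 N, which is just the cap's weight, so it's free. On to about 10 cm.

Call:
{"op": "step_arm", "data": {
  "steps": [
    [0, 0, -15, 0],
    [0, 0, -15, 0],
    [0, 0, -15, 0],
    [0, 0, -10, 0],
    [0, 0, -3, 0],
    [0, 0, 0, 0]
  ]
}}

```text
time: 26.45
tool_pos: [0.5982, 0.1585, 0.2479]
tool_rot: [-0.034, 0.815, 0.578, -0.013]
contact_force: [0.1, -0.8, -1.9]
gripper_width: 0.53
```

```bash
python3 q.py|sed 2d; python3 - <<'E'
from plant import *;from h import *;import cv2
r,d=grab_frame('scene');cv2.imwrite('pics/s2.png',cv2.resize(r[150:350,120:420,::-1],(780,520)))
print(boxes_of('scene','core_mid'),state()['joint_vel'].round(3))
W=world(d,camera_params('scene'));S=W[150:270,320:410].reshape(-1,3)
f=S[(np.hypot(S[:,0]-.588,S[:,1]-.16)<.06)&(S[:,2]>.09)];print('z hist',np.histogram(f[:,2],bins=np.arange(.09,.34,.02)))
E
```

```text
psi 70.64 pos [0.5982 0.1585 0.2479] tilt z [-0.0598  0.0404 -0.9974] q6 0.453
26.45 [ 0.12 -0.79 -1.91] [-0.   -0.09 -0.02] 0.53 0.0
[{'box': [340.0, 227.6, 35.2, 25.7], 'p': 0.88}, {'box': [291.1, 215.0, 18.7, 21.9], 'p': 0.26}] [ 0.001  0.009  0.016 -0.001 -0.002  0.001]
z hist (array([165, 623,  89,  57,   0,   0,   0, 558, 117, 168,  75,  89]), array([0.09, 0.11, 0.13, 0.15, 0.17, 0.19, 0.21, 0.23, 0.25, 0.27, 0.29,
       0.31, 0.33]))
```

View pics/s2.png

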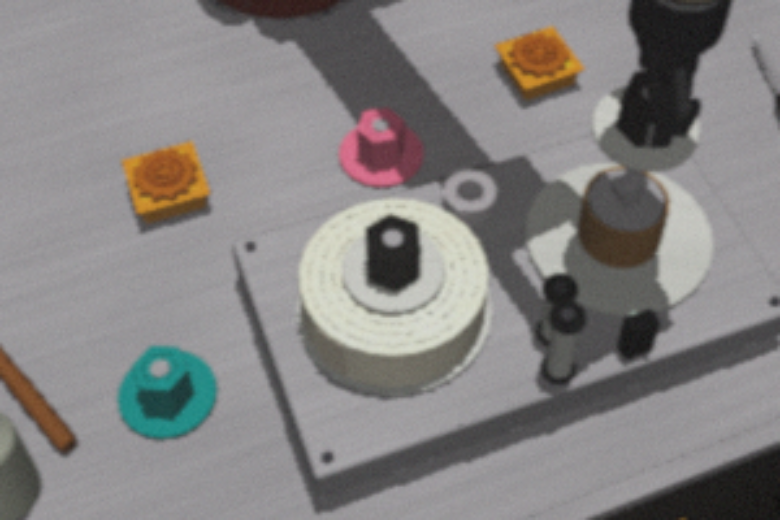

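The cap is held clear of the spindle with its underside about 10 cm above the seat. The core is on its hub and the full reel and other items look untouched. Handing in.

```bash
python3 -c "
from plant import *;print(job_done())"
```

```text
the job is handed in; nothing more can be done
None
```

I unscrewed the bare-core reel's cap and handed in still holding it, with its underside about 10 cm above the seat. `job_done()` gave no verdict.

**Thread:** The cap is left-hand, so it loosens clockwise. I tried anticlockwise first, and at one point misread that as the loosening way. It ended in a hard stop at about 4.9 Nm with no lift. Clockwise it turned about 147° in all to the second stop, roughly 115° past where it started.

**Lift:** My first pull at that stop jammed at up to 57 N. After backing off about 8° it came straight off at about 5 N.

**Last checks:**
- **Cap:** The gripper was 53% open (about 45 mm) on the grip. The load was about 1.9 N, roughly the cap's weight, and the arm was still.
- **Core and others:** The last scene picture shows the core on its spindle. The full roll, its cap and the bystanders in the crop look unmoved, but I judged them by eye and did not measure them. The screwdriver, scraper and spray were mostly out of the crop, and one mooncake pack was not in it.

**Things that went wrong or disagreed:**
- The tool slowly tilted as it moved, and it once slid off the cap, so I had to regrip. I reset the tilt against the shoulder's joint limit; the first time this gave a brief wrist force reading of 103 N (limit 120 N).
- The anticlockwise stop measured about 32° from the start, not within the stated 15°. That points to overdriving it or an angle error; I did not settle which.

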